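Set up the titration beaker and slanted probe

TASK

Get the stirrer ready for a titration: first set the straight-sided white beaker down gently, upright, on the stirrer's round plate, inside its raised rim. Then swing the holder arm all the way in over the beaker until it meets its stop, take the black-handled probe out of the rack and push it down through the slanted eyelet at the arm's end until its handle rests on the eyelet, with its tip in the beaker. Let go of everything, and leave the other glassware, the thermometer and the bottles standing where they are.

Things in the scene. Friction and masses are not known exactly. Their poses are not given: they have to be found in the camera images.
- beaker_mid (a point): Centre (half-way up, on the axis) of the straight-sided white plastic beaker, 66 mm outside diameter, 85 mm tall, wall 3.5 mm, open at the top, about 0.12 kg; it stands on the table on the right among two conical flasks and changes places with them. z is its axis, up.
- plate_top (a point): Centre of the stirrer's round steel plate, on its upper face, 55 mm above the table. A rim 5 mm high (75 mm inside diameter) stands round this point and locates the beaker. The stirrer is a fixed white box 130 x 130 x 50 mm; its x axis points from the plate to the post (16 mm thick, 205 mm tall) that stands 125 mm from the plate's centre, y to the left of that. Axes as the stirrer's, z up.
- swing (a joint): Angle (rad) of the holder arm about the upright post. 0: stop, arm over the beaker, pointing from the post along the stirrer's -x; it grows as the arm swings out (clockwise from above) towards the stirrer's +y side, at most 1.5. Stiff: it stays where it is left and takes about 2 N at the knob to move.
- swing_hinge (a point): Point on the post's axis, about which the arm swings, at the height of the knob's grip (207 mm above the table).
- swing_knob (a point): Grip point of the black upright knob on the holder arm: round, 16 mm diameter, 45 mm tall (from 182 to 227 mm above the table), grip point half-way up, 75 mm from the post's axis. The arm below it is a bar 14 mm wide, its top 182 mm above the table.
- eyelet (a point): The slanted eyelet, a grey block 34 x 34 x 24 mm at the holder arm's end, 160 mm from the post's axis, with a through bore of 13.5 mm, mouth chamfered by 2 mm. Origin: centre of the bore's upper mouth, 180 mm above the table; z runs up and out along the bore, leaning 26 degrees from vertical away from the post; y is level, across the slant. It moves with the arm; with the arm in, its bore points into the beaker, over the plate.
- probe_grip (a point): Centre of the black handle of the probe: a stiff rod, round handle 24 mm diameter and 60 mm long, then below it a steel shaft 10 mm diameter and 115 mm long with a tapered tip; about 0.09 kg. A lighter stub, 12 mm wide, stands 12 mm above the handle. z runs along the rod from the tip to the handle. It stands upright in one of the two holes of the rack, its handle resting on the rack's top.
- probe_shoulder (a point): On the probe's axis at the lower end of its handle, 115 mm above the tip and 30 mm below the handle's centre; this face comes to rest on the eyelet's mouth. z as at the handle.
- probe_tip (a point): The tip of the probe's shaft, on its axis. z as at the handle.
- rack: Fixed white block 60 (x) x 130 (y) x 120 mm (z), origin under its centre; two upright holes 13.5 mm wide, 118 mm deep, at y = +32 and -32 mm: one holds the probe, the other the thermometer, either way round.
- thermometer_mid (a point): Bystander: slim glass thermometer, 9 mm thick with a 22 mm cork collar, in the rack's other hole; it rises to 193 mm above the table. The point is 155 mm above the table, on its axis. Leave it.
- flask_a_mid (a point): Bystander: conical glass flask, 68 mm wide at the foot, 105 mm tall; point on its axis 50 mm up. Leave it.
- flask_b_mid (a point): Bystander: another such flask, point on its axis 50 mm up. Leave it.
- dropper_mid (a point): Bystander: small brown bottle, 44 mm wide, 85 mm tall, its centre. Leave it.
- cylinder_mid (a point): Bystander: tall clear measuring cylinder, 64 mm wide at the foot, 194 mm tall, its centre. Leave it.

How it is judged:
By the outcome, as a careful person would: the job done as asked, in the order asked, and still so for the second after the job is handed in, with the robot touching nothing.
It also fails if it takes over 64 s, if anything falls off the work surface, if the arm or the gripper's body presses on something with over 40 N, if the wrist force passes 120 N, or if a joint passes its speed limit or range.

ROBOT

A 6-joint arm with a two-finger parallel gripper is mounted at the origin on the work surface. World frame = base frame: x ahead of the robot, y to its left, z up, the work surface at z = 0. Lengths are in m, angles in rad, forces in N, time in s.
With the tool pointing down it reaches from about 0.275 to 0.725 m from the base axis. Payload 5.6 kg.
Tool frame: the origin (TCP) lies between the finger pads; the fingertips stand 14 mm ahead of it and the grasp point (between the pads) lies 5 mm behind it; z points along the fingers, y is the direction in which the jaws open and shut (so a half turn about z gives the same grasp; the last joint's range is limited). The gripper opens to 85 mm and grips with 20 to 120 N. Pads are 22 mm wide; open, the fingers measure 114 mm over their backs; the gripper's body (76 mm by 85 mm) begins 54 mm behind the grasp point. The pads swing forward as they close: fully open they stand 13 mm farther back than shut.
Start: joints at [1.533, 0.255, 0.108, 0, -1.424, -0.285], TCP at [0.174, 0.522, 0.245] pointing down, gripper open.
Joint ranges: [-2.95, 2.95], [-1.21, 1.97], [-1.09, 1.5], [-2.87, 1.71], [-2.94, -0.07], [-3.05, 3.05]. Speed limits (rad/s): [2.57, 2.57, 3.14, 3.14, 3.14, 3.14].

INTERFACE

Orientations are given as [roll, pitch, yaw] about the fixed x, y, z axes, in that order (R = Rz(yaw) Ry(pitch) Rx(roll)).
In Python, from station import sensors, cams, order gives the robot as it stands. The module is installed in compiled form; this text tells all that it offers.
- The arm moves only by the tool play_rows, never from a script. Its argument "series" is one flat list of numbers, 4 for each row, row after row: the shift along the tool's x, y, z in m, then the turn about the tool's z in degrees. In form: [tx, ty, tz, yaw, tx, ty, tz, yaw, ...]. A call has 1 to 10 rows; each row is the pose to reach, as a shift and turn from the pose measured when the call began, along the tool's axes at that moment; what a row does not reach only later rows make up. A row lasts 1/12 s, in which the tool goes at most 41.7 mm and 7.16 degrees, less where a joint would pass 70% of its speed; a pose out of reach is approached as far as the arm can. A call with a gripper value outside its range is refused whole. "fingers" is the closure, from 0 (fully open) to 1 (shut), set as the call begins (left out, the last holds). The fingers move at their own pace and stop on an object; "newtons" is the grip in N (left out, the last holds). Time passes only in rows, so rows that repeat a pose let the fingers close. It gives the time, the measured TCP pose, the force and the opening at its end, in the units of the state.
- sensors.observe(): the state, without advancing time (a new reading comes with each control period).
- cams.camera(name): name is "side" or "top" or "wrist"; returns the picture (480x640x3 uint8, blue, green, red); there is no depth.
- cams.calibration(name): a dict with "vfov" (degrees; the focal length in pixels is half the picture's height over the tangent of half this angle, whatever the lens; pixels are square), "cx", "cy" (the principal point, pixels), "rvec" (rotation vector, rad) and "tvec" (3), from world to camera coordinates, as OpenCV has them. Camera axes: x right, y down, z forward; pixel columns grow to the right and rows downward; lengths in m; the calibration is good to about 2 mm. A picture is of the moment at which its call begins: read the wrist's pose just before it. calibration takes no time and is no camera call; for the wrist camera it gives the pose at the moment of the call.
- order.hand_in(): hands the job in, once; it reports no verdict.
The state is a dict: "t": time; "qpos": joint angles; "qd": joint speeds; "joint_efforts": joint torques, N m; "eef_pos": TCP position; "orientation": TCP orientation; "force": force on the tool from outside, world axes, zero at the start; "ft_torque": the same for the moment, N m; "grip_width": opening from 0.0 (shut) to 1.0 (fully open).
Only numpy, scipy, OpenCV 4.12 (cv2) and the standard library are available. Lean on these libraries where they do the work, as an engineer would, in place of code of your own. Each camera call takes 0.05 s, during which the arm holds its last target.

## Working session

There is one attempt and no reset: what is moved stays moved. The work goes in short steps, Python scripts to look and compute and a tool call to move; the robot and the scene stay as the last step left them, time stands still between calls to the robot, and variables do not carry over. Pictures are saved under pics/ and viewed, and the job is handed in when it is done.

Besides the shell and the picture viewer there is one more tool, called after ">>>" in YAML: its name, and indented under it one key for each argument. play_rows: Moves the arm, as the interface text tells. Its arguments: {"type":"object","properties":{"series":{"type":"array"},"fingers":{"type":"number"},"newtons":{"type":"number"}},"required":["series"]}

```bash
mkdir -p pics
python3 - <<'E'
from station import sensors, cams, order
import cv2,numpy as np
print(sensors.observe())
for n in ["side","top","wrist"]:
    c=cams.calibration(n);print(n,c)
    R=cv2.Rodrigues(np.array(c['rvec'],float))[0];print(-R.T@np.array(c['tvec']).ravel())
    cv2.imwrite(f"pics/{n}0.png",cams.camera(n))
E
```

```text
{'t': 0.0, 'qpos': array([ 1.53259835e+00,  2.55746179e-01,  1.07000600e-01, -4.46438428e-04,
       -1.42389951e+00, -2.84581223e-01]), 'qd': array([-0.00232485,  0.00175052,  0.00055225,  0.0006024 ,  0.00034939,
        0.00052079]), 'joint_efforts': array([-1.73760714e-04, -3.86626732e+01,  2.37941444e+01,  5.36535770e+00,
       -6.04244677e-03,  7.01538539e-06]), 'eef_pos': array([0.174276  , 0.52116542, 0.24439896]), 'orientation': array([ 3.13969428e+00, -9.53043339e-05, -3.22844864e-01]), 'force': array([ 0.32567827, -0.5799329 ,  0.34800604]), 'ft_torque': array([-0.0113698 ,  0.05258283,  0.01508493]), 'grip_width': 1.0011690929419295}
side {'vfov': 52.2029468954935, 'cx': 320.89778086315926, 'cy': 236.58233210059402, 'rvec': array([ 0.3292049 , -2.80653423,  1.1508716 ]), 'tvec': array([0.54544097, 0.17955745, 1.11353048])}
[0.37702805 0.76248271 0.91987326]
top {'vfov': 44.651550467724526, 'cx': 324.56759540095254, 'cy': 246.4291028311388, 'rvec': array([ 2.10851018, -2.14568211,  0.17786468]), 'tvec': array([0.04338972, 0.57116271, 1.40151137])}
[0.32045784 0.02520343 1.47953208]
wrist {'vfov': 62.47922456771114, 'cx': 317.58044350224236, 'cy': 237.83485437898455, 'rvec': array([-1.71012654,  2.37634938,  0.38262648]), 'tvec': array([ 0.54915899, -0.04072486,  0.38180989])}
[0.25211074 0.49568514 0.3738306 ]
```

View pics/side0.png

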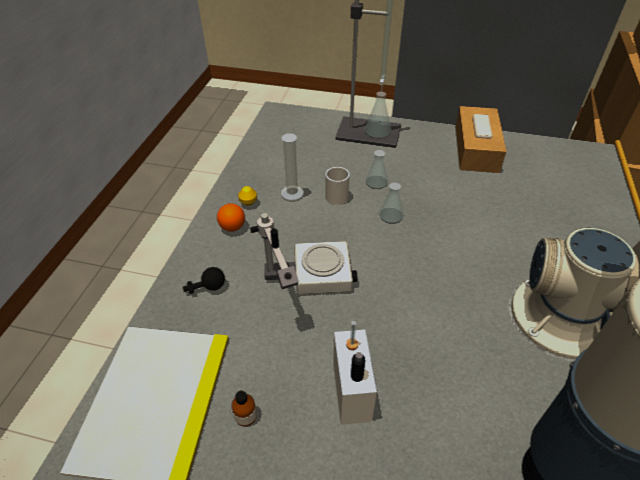

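View pics/top0.png

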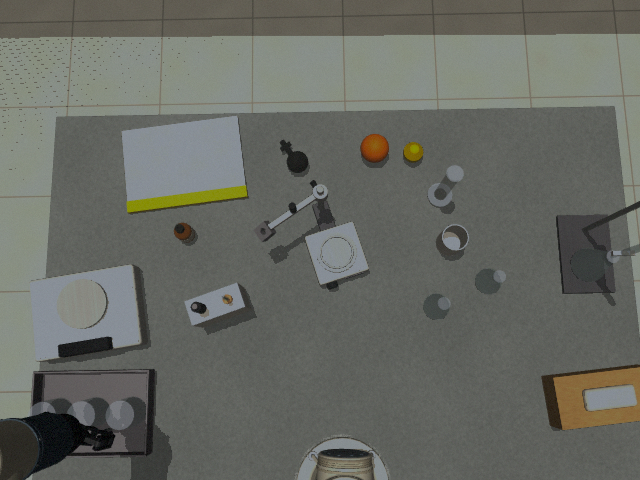

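View pics/wrist0.png

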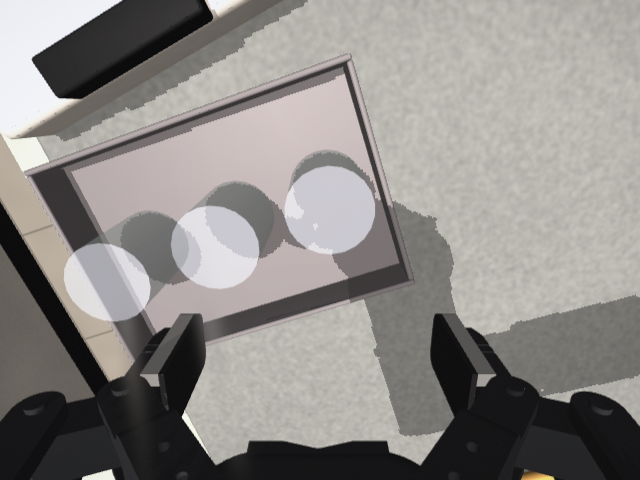

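The top view shows the beaker at about (455,238), plate (337,254), post (320,191), eyelet (265,231), probe (198,308) and thermometer (228,299). I'll enlarge these areas.

Run:
```python
import cv2
t=cv2.imread("pics/top0.png"); s=cv2.imread("pics/side0.png")
def crop(im,x,y,w,h,k,n):
    cv2.imwrite(f"pics/{n}.png",cv2.resize(im[y:y+h,x:x+w],None,fx=k,fy=k,interpolation=cv2.INTER_CUBIC))
crop(t,240,170,140,120,5,"c_stir")
crop(t,400,150,120,100+70,3.5,"c_glass")
crop(t,170,210,100,120,5,"c_rack")
crop(s,230,200,160,120,5,"c_sstir")
crop(s,310,310,90,120,5,"c_srack")
crop(s,270,120,150,120,5,"c_sglass")
```

```text
(no output)
```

View pics/c_stir.png

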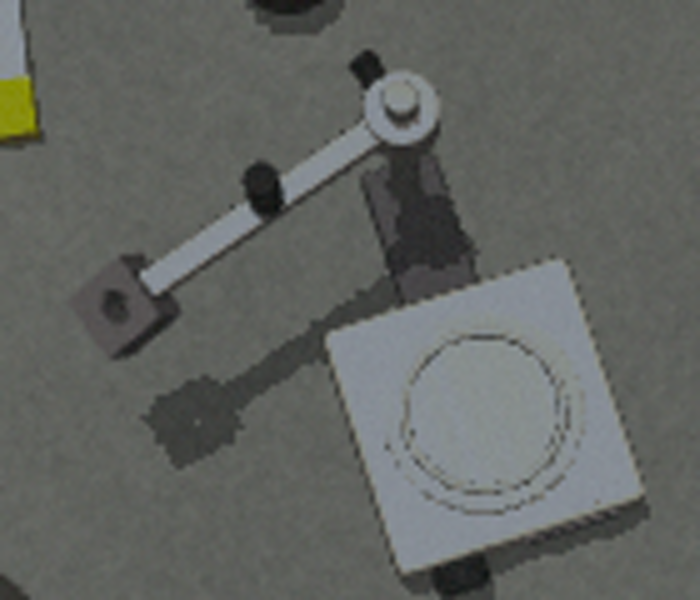

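View pics/c_glass.png

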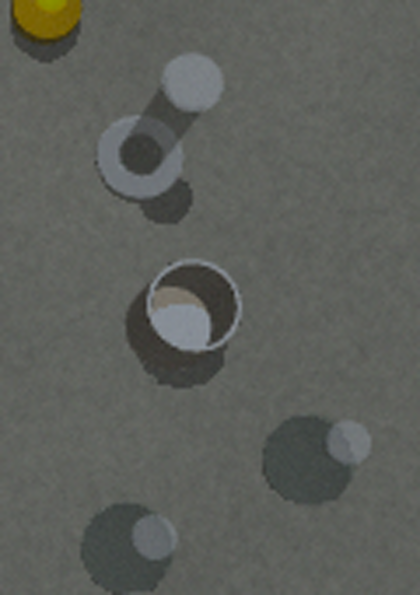

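View pics/c_rack.png

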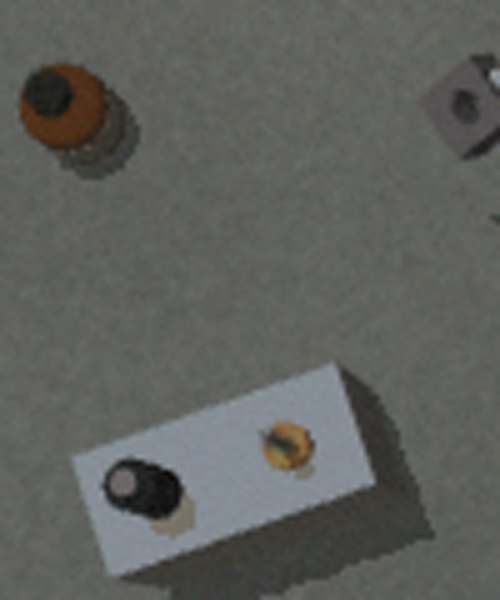

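View pics/c_sstir.png

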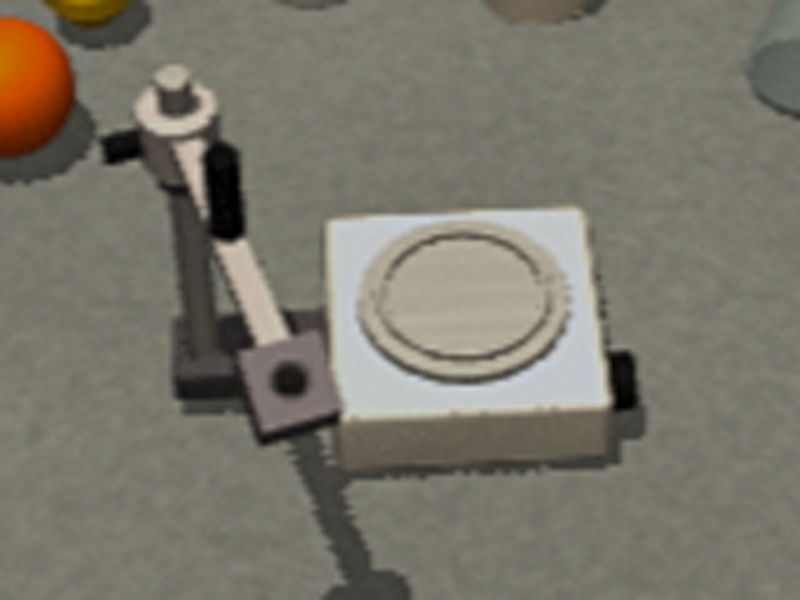

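View pics/c_srack.png

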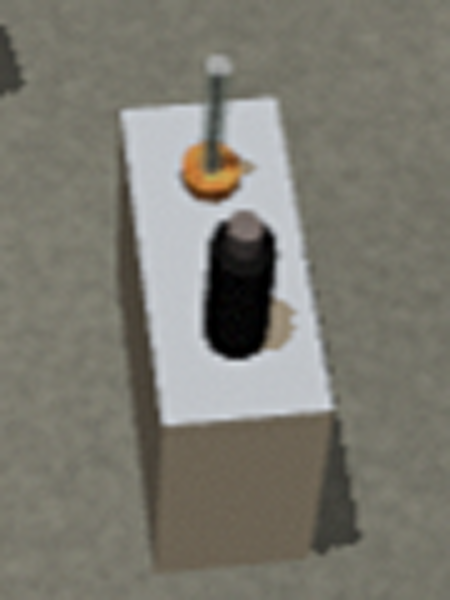

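View pics/c_sglass.png

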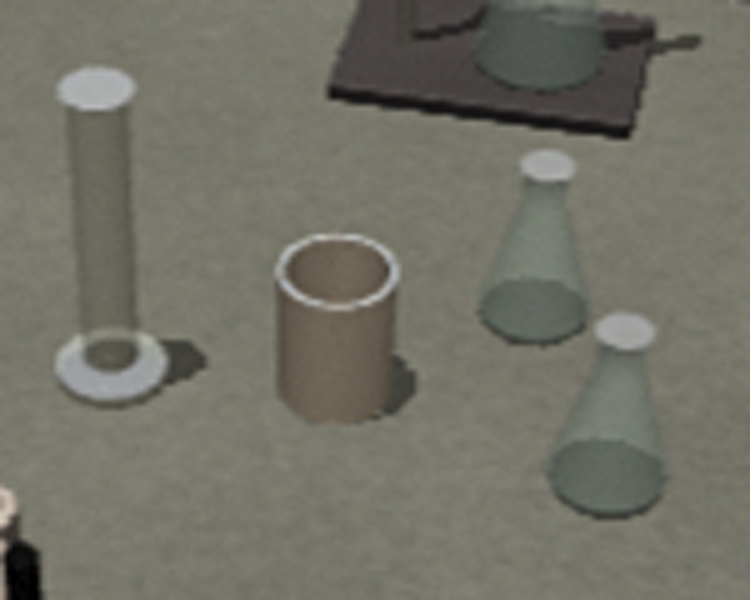

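```bash
cat > h.py <<'E'
import numpy as np, cv2
from scipy.spatial.transform import Rotation as Ro
def cam(c):
    f=240/np.tan(np.radians(c['vfov']/2))
    return np.array([[f,0,c['cx']],[0,f,c['cy']],[0,0,1]]), cv2.Rodrigues(np.array(c['rvec'],float))[0], np.array(c['tvec'],float).ravel()
def ray(c,p):
    K,R,t=cam(c); d=R.T@np.linalg.solve(K,[p[0],p[1],1]); return -R.T@t, d
def onz(c,p,z):
    o,d=ray(c,p); return o+d*(z-o[2])/d[2]
def tri(*cp):
    A=np.zeros((3,3));b=np.zeros(3);rs=[ray(c,p) for c,p in cp]
    for o,d in rs:
        d=d/np.linalg.norm(d);P=np.eye(3)-np.outer(d,d);A+=P;b+=P@o
    x=np.linalg.solve(A,b)
    return x,[float(np.linalg.norm(np.cross(x-o,d/np.linalg.norm(d)))) for o,d in rs]
def uc(p,x0,y0,k): return ((p[0]+.5)/k-.5+x0,(p[1]+.5)/k-.5+y0)
def proj(c,X):
    K,R,t=cam(c); v=K@(R@np.array(X)+t); return v[:2]/v[2]
def here():
    from station import sensors
    s=sensors.observe(); return s['eef_pos'],Ro.from_euler('xyz',s['orientation']).as_matrix(),s
E
cat > m1.py <<'E'
from h import *
from station import cams
T=cams.calibration('top');S=cams.calibration('side')
np.set_printoptions(precision=4,suppress=True)
st=lambda p:uc(p,240,170,5); gl=lambda p:uc(p,400,150,3.5); rk=lambda p:uc(p,170,210,5)
ss=lambda p:uc(p,230,200,5); sr=lambda p:uc(p,310,310,5); sg=lambda p:uc(p,270,120,5)
def both(n,pt,ps,z):
    print(n,'tri',*tri((T,pt),(S,ps)),'top@z',onz(T,pt,z),'side@z',onz(S,ps,z))
both('plate',st((485,413)),ss((467,296)),.057)
both('eyelet',st((115,305)),ss((290,378)),.18)
both('posttop',st((402,96)),ss((174,75)),.205)
both('knobtop',st((262,174)),ss((224,150)),.227)
both('probe top',rk((123,482)),sr((246,222)),.192)
both('beaker',gl((194,305.5)),sg((337.5,271)),.085)
bt=[onz(T,st(p),.05) for p in [(557,260),(645,495),(405,575),(325,337)]]
print('boxtop',np.array(bt).mean(0),[np.linalg.norm(bt[i]-bt[i-1]) for i in range(4)])
bs=[onz(S,ss(p),.05) for p in [(325,218),(583,208),(610,408),(338,420)]]
print('box side',np.array(bs),np.array(bs).mean(0),[np.linalg.norm(bs[i]-bs[i-1]) for i in range(4)]);print(np.array(bt))
r=[onz(T,rk(p),.12) for p in [(72,457),(335,362),(377,485),(113,577)]]
print('rack',np.array(r),np.mean(r,0),[np.linalg.norm(r[i]-r[i-1]) for i in range(4)])
r=[onz(S,sr(p),.12) for p in [(120,108),(275,98),(332,408),(162,425)]]
print('rack',np.array(r),np.mean(r,0),[np.linalg.norm(r[i]-r[i-1]) for i in range(4)])
print('thermo collar',onz(T,rk((288,446)),.135),onz(S,sr((212,170)),.135))
for n,p in dict(fA=(308,459),fB=(128,548),cylfoot=(140,157)).items(): print(n,onz(T,gl(p),0))
print('cyltop',onz(T,gl((193,82)),.194))
for n,p in dict(fA=(533,310),fB=(607,477),cylfoot=(112,365)).items(): print(n,'side',onz(S,sg(p),0))
E
python3 m1.py
```

```text
plate tri [0.5553 0.0039 0.0549] [0.0006695266783105042, 0.0006695266783105268] top@z [0.5556 0.0039 0.057 ] side@z [0.5542 0.0057 0.057 ]
eyelet tri [0.5872 0.1726 0.1809] [0.0006410047326311851, 0.0006410047326312261] top@z [0.588  0.1727 0.18  ] side@z [0.5868 0.1719 0.18  ]
posttop tri [0.6759 0.0405 0.2052] [0.0006155287538778835, 0.0006155287538778516] top@z [0.6766 0.0406 0.205 ] side@z [0.6753 0.0404 0.205 ]
knobtop tri [0.6338 0.1023 0.2292] [0.0017494804572654571, 0.001749480457265632] top@z [0.6361 0.1026 0.227 ] side@z [0.6327 0.1004 0.227 ]
probe top tri [0.4184 0.3214 0.1936] [0.00038238413683354194, 0.0003823841368334072] top@z [0.4189 0.3218 0.192 ] side@z [0.4181 0.3205 0.192 ]
beaker tri [ 0.583  -0.2837  0.0848] [0.00033495189881451847, 0.00033495189881425853] top@z [ 0.5833 -0.2836  0.085 ] side@z [ 0.5826 -0.2834  0.085 ]
boxtop [0.5554 0.0049 0.05  ] [np.float64(0.12226247159625736), np.float64(0.1259874718784389), np.float64(0.12472521545332006), np.float64(0.12562002756788807)]
box side [[ 0.6355 -0.0345  0.05  ]
 [ 0.5132 -0.0705  0.05  ]
 [ 0.4761  0.0516  0
[... 403 characters left out ...]
4292 0.2912 0.12  ] [np.float64(0.05939751491259112), np.float64(0.1293298014509973), np.float64(0.061153128091674676), np.float64(0.12840448831198573)]
rack [[0.4784 0.2388 0.12  ]
 [0.4211 0.2205 0.12  ]
 [0.3797 0.3426 0.12  ]
 [0.4363 0.3626 0.12  ]] [0.4289 0.2911 0.12  ] [np.float64(0.1307244716503414), np.float64(0.06015850960775633), np.float64(0.1289064005636896), np.float64(0.05996833405836268)]
thermo collar [0.4385 0.2592 0.135 ] [0.4375 0.2672 0.135 ]
fA [ 0.4846 -0.3787  0.    ]
fB [ 0.4225 -0.2452  0.    ]
cylfoot [ 0.7126 -0.2685  0.    ]
cyltop [ 0.7108 -0.267   0.194 ]
fA side [ 0.4829 -0.3802  0.    ]
fB side [ 0.4207 -0.2454  0.    ]
cylfoot side [ 0.7122 -0.2743  0.    ]
```

```bash
cat > go.py <<'E'
import sys; from h import *
# args: x,y,z,yawdeg ...  (world targets; yaw 'k' keeps)
np.set_printoptions(precision=4,suppress=True)
p,R,s=here()
print('t',round(s['t'],2),'pos',p,'rpy',np.degrees(s['orientation']).round(2),'F',s['force'].round(1),'grip',round(s['grip_width'],3),'q',s['qpos'].round(2))
for a in sys.argv[1:]:
    v=a.split(','); X=np.array([float(c) for c in v[:3]])
    yaw=np.degrees(s['orientation'][2]); ty=yaw if v[3]=='k' else float(v[3])
    d=R.T@(X-p); turn=-((ty-yaw+180)%360-180)
    print(a,'->',d.round(4),round(turn,1))
E
python3 go.py .36,.15,.3,-55 .583,-.2835,.25,-90
```

```text
t 0.15 pos [0.1743 0.5213 0.2446] rpy [179.92  -0.   -18.5 ] F [-0.3 -0.   0.9] grip 0.998 q [ 1.53  0.26  0.11 -0.   -1.42 -0.28]
.36,.15,.3,-55 -> [ 0.2939  0.2933 -0.0549] 36.5
.583,-.2835,.25,-90 -> [ 0.6429  0.6336 -0.0044] 71.5
```

>>> play_rows:
  series: [0.03,0.03,-0.01,6,0.06,0.06,-0.02,12,0.09,0.09,-0.03,18,0.12,0.12,-0.04,25,0.15,0.15,-0.05,32,0.18,0.18,-0.055,39,0.21,0.21,-0.055,46,0.24,0.24,-0.055,53,0.27,0.27,-0.055,60,0.3,0.3,-0.055,67]
  fingers: 0

```text
t: 0.98
eef_pos: [0.3577, 0.1519, 0.3002]
orientation: [3.142, -0.001, -1.498]
force: [0.5, 1.6, 0.1]
grip_width: 1.001
```

```bash
python3 go.py .583,-.2835,.25,-90 .583,-.2835,.05,-90
```

```text
t 0.98 pos [0.3577 0.1519 0.3002] rpy [180.    -0.04 -85.8 ] F [0.5 1.6 0.1] grip 1.001 q [ 0.81 -0.08 -0.13  0.   -1.52 -0.74]
.583,-.2835,.25,-90 -> [ 0.4507 -0.1929  0.0506] 4.2
.583,-.2835,.05,-90 -> [ 0.4505 -0.1929  0.2506] 4.2
```

>>> play_rows:
  series: [0.035,-0.015,0,0,0.07,-0.03,0,1,0.105,-0.045,0,2,0.14,-0.06,0,3,0.175,-0.075,0,4,0.21,-0.09,0.01,4.2,0.245,-0.105,0.02,4.2,0.28,-0.12,0.03,4.2,0.315,-0.135,0.04,4.2,0.35,-0.15,0.05,4.2]

```text
t: 1.82
eef_pos: [0.5332, -0.1882, 0.2496]
orientation: [3.141, -0.0, -1.571]
force: [1.2, 0.5, 0.9]
grip_width: 1.001
```

```bash
python3 go.py .583,-.2835,.16,-90 .583,-.2835,.05,-90
```

```text
t 1.82 pos [ 0.5332 -0.1882  0.2496] rpy [179.97  -0.03 -90.02] F [1.2 0.5 0.9] grip 1.001 q [-0.06  0.29  0.16  0.   -1.45  0.06]
.583,-.2835,.16,-90 -> [ 0.0953 -0.0498  0.0896] -0.0
.583,-.2835,.05,-90 -> [ 0.0952 -0.0499  0.1996] -0.0
```

>>> play_rows:
  series: [0.035,-0.018,0.01,0,0.07,-0.036,0.02,0,0.095,-0.05,0.04,0,0.0953,-0.0498,0.05,0,0.0953,-0.0498,0.05,0]

```text
t: 2.23
eef_pos: [0.5816, -0.2841, 0.1946]
orientation: [3.133, 0.003, -1.574]
force: [-0.7, 1.7, -0.2]
grip_width: 1.002
```

```bash
python3 - <<'E'
from h import *
from station import cams
c=cams.calibration('wrist');im=cams.camera('wrist')
cv2.circle(im,tuple(int(v) for v in proj(c,[.583,-.2835,.085])),3,(0,0,255),-1)
cv2.imwrite('pics/w1.png',im)
E
python3 go.py .583,-.2835,.05,-90
```

```text
t 2.28 pos [ 0.5821 -0.2836  0.1973] rpy [179.72   0.05 -90.08] F [0.1 0.2 0.7] grip 0.995 q [-0.21  0.47  0.3   0.   -1.41  0.21]
.583,-.2835,.05,-90 -> [ 0.0001 -0.0017  0.1473] -0.1
```

View pics/w1.png

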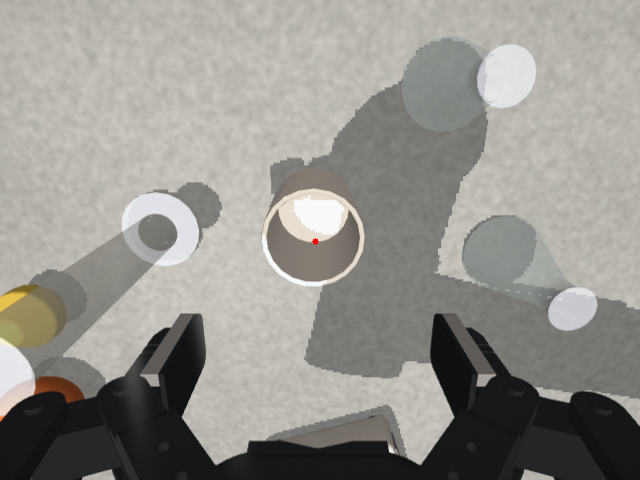

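The rim centre is at (313,237) and the predicted point at (315,241), so they agree within about 2 mm. Descending.

>>> play_rows:
  series: [0,-0.0015,0.03,0,0,-0.0015,0.06,0,0,-0.0015,0.09,0,0,-0.0015,0.115,0,0,-0.0015,0.135,0,0,-0.0015,0.145,0,0,-0.0015,0.147,0,0,-0.0015,0.147,0]

```text
t: 2.95
eef_pos: [0.5834, -0.2831, 0.0516]
orientation: [3.138, 0.0, -1.571]
force: [-0.4, -0.2, 0.4]
grip_width: 1.0
```

>>> play_rows:
  series: [0,0,0,0,0,0,0,0,0,0,0,0,0,0,0,0,0,0,0,0,0,0,0,0]
  fingers: 1
  newtons: 25

```text
t: 3.45
eef_pos: [0.5849, -0.2834, 0.0543]
orientation: [-3.141, -0.001, -1.57]
force: [-0.1, 2.2, 5.9]
grip_width: 0.76
```

```bash
python3 go.py .5552,.0045,.25,-90 .5552,.0045,.112,-90
```

```text
t 3.45 pos [ 0.5849 -0.2834  0.0543] rpy [-179.97   -0.08  -89.97] F [-0.1  2.2  5.9] grip 0.76 q [-0.21  0.56  0.07  0.   -1.08  0.21]
.5552,.0045,.25,-90 -> [-0.2877  0.0295 -0.1961] 0.0
.5552,.0045,.112,-90 -> [-0.2879  0.0295 -0.0581] 0.0
```

>>> play_rows:
  series: [0,0,-0.005,0,0,0,-0.02,0,0,0,-0.045,0,0,0,-0.075,0,0,0,-0.105,0,0,0,-0.125,0,0,0,-0.14,0,0,0,-0.14,0]

```text
t: 4.12
eef_pos: [0.5864, -0.2842, 0.1995]
orientation: [-3.133, -0.004, -1.57]
force: [-0.3, -0.2, -0.3]
grip_width: 0.759
```

```bash
python3 - <<'E'
from h import *
from station import cams
im=cams.camera('side')
cv2.imwrite('pics/s1.png',cv2.resize(im[40:240,230:470],None,fx=3,fy=3))
E
python3 go.py .5552,.0045,.19,-90 .5552,.0045,.112,-90
```

```text
t 4.17 pos [ 0.5857 -0.2836  0.1968] rpy [-179.71   -0.15  -89.98] F [-0.7 -0.5 -2.3] grip 0.765 q [-0.21  0.47  0.3   0.   -1.39  0.21]
.5552,.0045,.19,-90 -> [-0.2881  0.0304  0.0059] 0.0
.5552,.0045,.112,-90 -> [-0.2883  0.0308  0.0839] 0.0
```

View pics/s1.png

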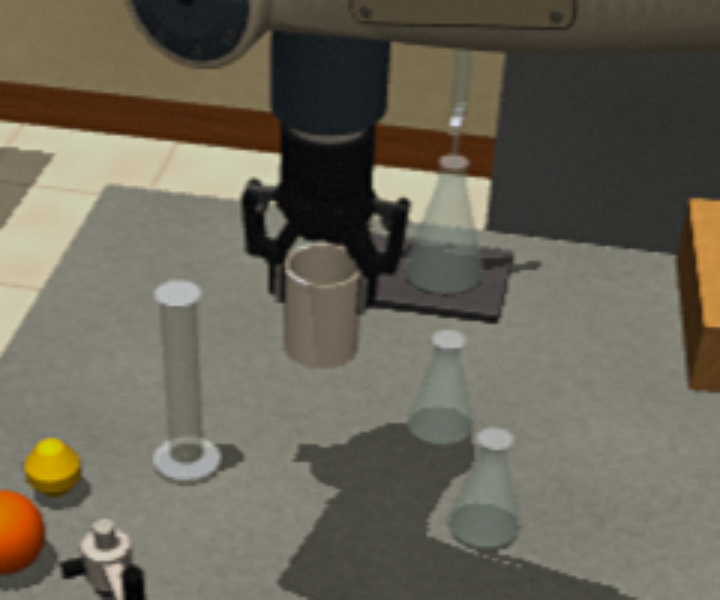

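The beaker hangs upright in the jaws, with no tilt visible. Carrying it to above the plate.

>>> play_rows:
  series: [-0.012,0.001,0,0,-0.04,0.004,0,0,-0.075,0.008,0,0,-0.11,0.012,0,0,-0.145,0.016,0,0,-0.18,0.02,0,0,-0.215,0.024,0,0,-0.25,0.028,0.003,0,-0.277,0.0304,0.006,0,-0.288,0.0305,0.006,0]

```text
t: 5.0
eef_pos: [0.5532, 0.0079, 0.1881]
orientation: [-3.14, -0.002, -1.568]
force: [0.1, -1.0, -1.7]
grip_width: 0.758
```

>>> play_rows:
  series: [0,0,0.015,0,0,0,0.03,0,0,0,0.04,0,0,0,0.04,0]

```text
t: 5.33
eef_pos: [0.5512, 0.0076, 0.1449]
orientation: [3.137, -0.003, -1.568]
force: [0.6, -0.2, -0.9]
grip_width: 0.757
```

```bash
python3 - <<'E'
from h import *
from station import cams
im=cams.camera('side')
cv2.imwrite('pics/s2.png',cv2.resize(im[150:310,230:430],None,fx=4,fy=4,interpolation=cv2.INTER_CUBIC))
E
python3 go.py .5552,.0045,.112,-90
```

```text
t 5.38 pos [0.5522 0.0074 0.1466] rpy [179.9   -0.16 -89.84] F [ 0.7  0.1 -0.8] grip 0.756 q [ 0.3   0.31 -0.07  0.   -1.19 -0.3 ]
.5552,.0045,.112,-90 -> [ 0.0028 -0.003   0.0346] 0.2
```

View pics/s2.png

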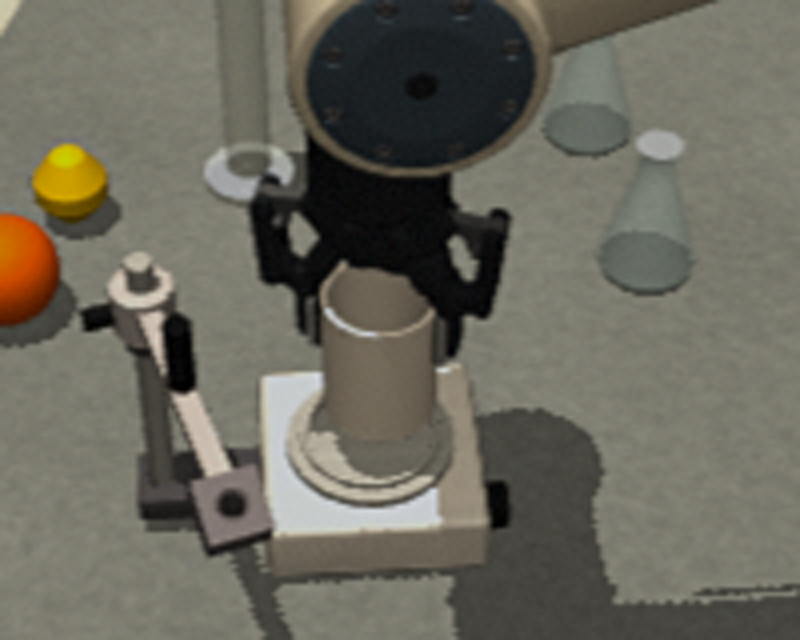

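Run:
```python
from h import *
from station import cams
S=cams.calibration('side')
a=np.linspace(0,2*np.pi,200)
for zc in (.0923,.1773):
  P=np.array([proj(S,[.5522+.033*np.cos(t),.0074+.033*np.sin(t),zc]) for t in a])
  P=(P-[230,150]+.5)*4-.5
  print(zc,'L',P[:,0].min(),'R',P[:,0].max(),'top',P[:,1].min(),'bot',P[:,1].max())
```

```text
0.0923 L 319.1705266749275 R 433.28955693358716 top 357.6641519503663 bot 440.9958326602864
0.1773 L 316.29243079489106 R 436.85109791582 top 251.50613919431396 bot 334.95483708403515
```

>>> play_rows:
  series: [0.0028,-0.0035,0.005,0,0.0028,-0.0035,0.013,0,0.0028,-0.0035,0.021,0,0.0028,-0.0035,0.027,0,0.0028,-0.0035,0.031,0,0.0028,-0.0035,0.033,0,0.0028,-0.0035,0.034,0,0.0028,-0.0035,0.035,0]

```text
t: 6.05
eef_pos: [0.5558, 0.0046, 0.1117]
orientation: [3.14, -0.003, -1.568]
force: [-0.7, 1.0, -0.3]
grip_width: 0.756
```

```bash
python3 go.py .5552,.0045,.1093,-90
```

```text
t 6.05 pos [0.5558 0.0046 0.1117] rpy [179.93  -0.16 -89.83] F [-0.7  1.  -0.3] grip 0.756 q [ 0.29  0.34 -0.12  0.   -1.11 -0.29]
.5552,.0045,.1093,-90 -> [0.     0.0006 0.0024] 0.2
```

>>> play_rows:
  series: [0,0,0.001,0,0,0,0.0015,0,0,0,0.002,0,0,0,0.0024,0,0,0,0.0028,0,0,0,0.0028,0]

```text
t: 6.55
eef_pos: [0.5559, 0.0045, 0.1094]
orientation: [3.141, -0.003, -1.568]
force: [-2.1, -0.3, 1.5]
grip_width: 0.759
```

>>> play_rows:
  series: [0,0,0.0005,0,0,0,0.001,0,0,0,0.0013,0,0,0,0.0013,0]

```text
t: 6.88
eef_pos: [0.5559, 0.0044, 0.1093]
orientation: [-3.142, -0.003, -1.567]
force: [-3.8, 0.4, 8.9]
grip_width: 0.761
```

```bash
python3 - <<'E'
from h import *
from station import cams
im=cams.camera('side')
cv2.imwrite('pics/s3.png',cv2.resize(im[150:310,230:430],None,fx=4,fy=4,interpolation=cv2.INTER_CUBIC))
E
python3 go.py
```

```text
t 6.93 pos [0.5559 0.0044 0.1093] rpy [-180.     -0.18  -89.81] F [-4.  -0.   7.5] grip 0.763 q [ 0.29  0.35 -0.12  0.   -1.1  -0.29]
```

View pics/s3.png

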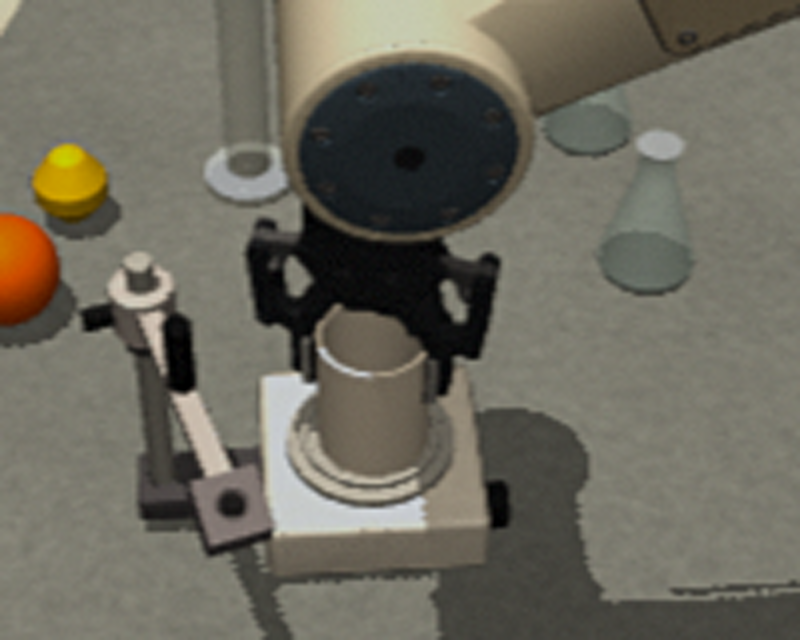

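The beaker is seated inside the rim with a 7.5 N contact force. Releasing.

>>> play_rows:
  series: [0,0,0,0,0,0,0,0,0,0,0,0,0,0,0,0,0,0,0,0]
  fingers: 0

```text
t: 7.35
eef_pos: [0.5559, 0.0044, 0.1091]
orientation: [3.141, -0.003, -1.567]
force: [-0.4, 0.2, 0.6]
grip_width: 1.0
```

>>> play_rows:
  series: [0,0,-0.01,0,0,0,-0.03,0,0,0,-0.06,0,0,0,-0.095,0,0,0,-0.13,0,0,0,-0.165,0,0,0,-0.18,0,0,0,-0.18,0]

```text
t: 8.02
eef_pos: [0.5577, 0.0048, 0.2949]
orientation: [-3.132, -0.002, -1.567]
force: [-0.3, -0.0, 1.0]
grip_width: 1.003
```

```bash
python3 - <<'E'
from h import *
from station import cams
im=cams.camera('side')
cv2.imwrite('pics/s4.png',cv2.resize(im[150:310,230:430],None,fx=4,fy=4,interpolation=cv2.INTER_CUBIC))
E
python3 go.py .634,.103,.28,-90
```

```text
t 8.07 pos [0.5568 0.0051 0.2921] rpy [-179.7    -0.11  -89.81] F [-1.1  0.5 -0.6] grip 1.0 q [ 0.29  0.26  0.23  0.   -1.54 -0.29]
.634,.103,.28,-90 -> [-0.0977 -0.0774  0.0123] 0.2
```

View pics/s4.png

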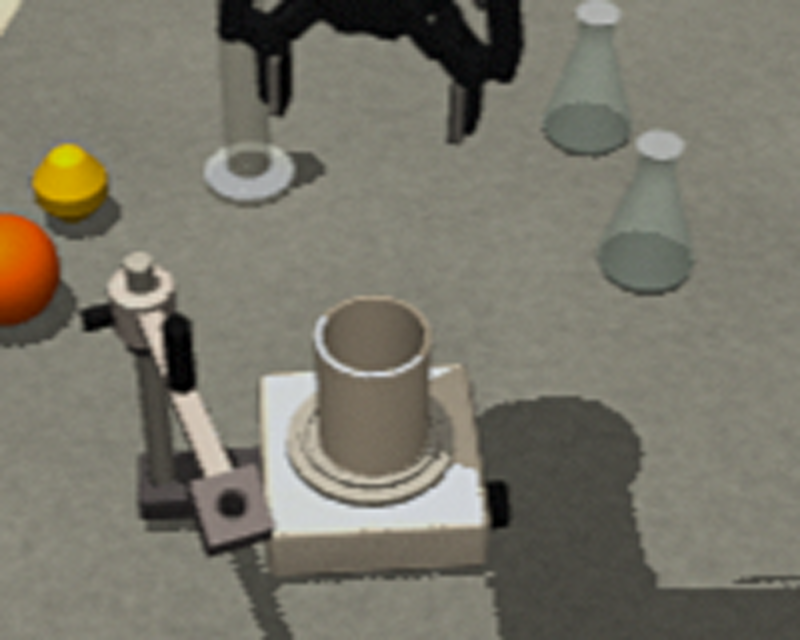

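The beaker stands upright inside the rim, so the knob is next. I'll grip it with the jaws tangential to the swing.

```bash
python3 go.py .634,.1026,.28,-56 .634,.1026,.206,-56
```

```text
t 8.07 pos [0.5568 0.0051 0.2921] rpy [-179.7    -0.11  -89.81] F [-1.1  0.5 -0.6] grip 1.0 q [ 0.29  0.26  0.23  0.   -1.54 -0.29]
.634,.1026,.28,-56 -> [-0.0973 -0.0774  0.0123] -33.8
.634,.1026,.206,-56 -> [-0.0975 -0.077   0.0863] -33.8
```

>>> play_rows:
  series: [-0.02,-0.016,0,-6,-0.045,-0.036,0,-12,-0.07,-0.055,0.005,-19,-0.09,-0.071,0.01,-26,-0.0975,-0.0774,0.012,-32,-0.0975,-0.0774,0.012,-33.8,-0.0975,-0.0774,0.012,-33.8,-0.0975,-0.0774,0.012,-33.8]

```text
t: 8.73
eef_pos: [0.6337, 0.1027, 0.2794]
orientation: [-3.14, -0.004, -0.979]
force: [0.2, 0.1, 0.3]
grip_width: 1.003
```

```bash
python3 - <<'E'
from h import *
from station import cams
c=cams.calibration('wrist');im=cams.camera('wrist')
for X in ([.634,.1026,.227],[.634,.1026,.182],[.676,.0405,.205]): cv2.circle(im,tuple(int(v) for v in proj(c,X)),3,(0,0,255),-1)
cv2.imwrite('pics/w2.png',im)
E
python3 go.py .634,.1026,.206,-56
```

```text
t 8.78 pos [0.6337 0.1025 0.28  ] rpy [-179.87   -0.25  -56.1 ] F [-0.  -1.1  0.4] grip 1.001 q [ 0.41  0.44  0.46  0.   -1.59  0.19]
.634,.1026,.206,-56 -> [-0.0002 -0.0001  0.074 ] -0.1
```

View pics/w2.png

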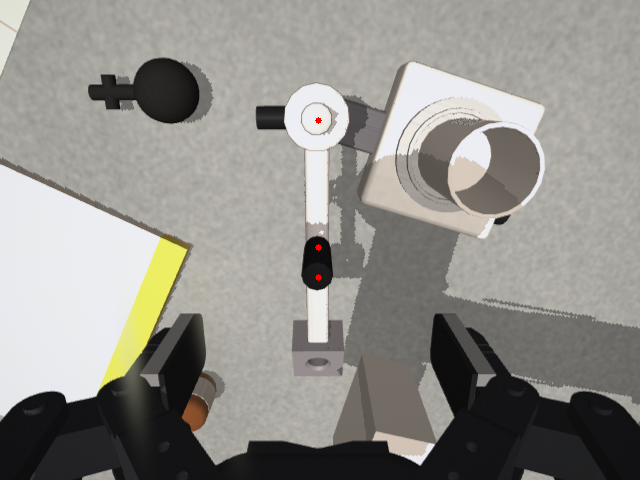

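The knob top (317,246) and post (316,119) match the predictions. Going down to grip.

>>> play_rows:
  series: [0,0,0.02,0,0,0,0.045,0,0,0,0.065,0,0,0,0.074,0,0,0,0.074,0]

```text
t: 9.2
eef_pos: [0.6326, 0.1017, 0.2038]
orientation: [3.14, -0.003, -0.98]
force: [0.3, 0.2, 0.1]
grip_width: 0.997
```

>>> play_rows:
  series: [0,0,0,0,0,0,0,0,0,0,0,0,0,0,0,0,0,0,0,0,0,0,0,0,0,0,0,0,0,0,0,0]
  fingers: 1
  newtons: 20

```text
t: 9.87
eef_pos: [0.6331, 0.1019, 0.2045]
orientation: [3.141, -0.003, -0.98]
force: [-0.5, 1.6, 2.4]
grip_width: 0.179
```

```bash
python3 - <<'E'
import numpy as np
for p in (3,7,12,18,24,30,36,42,48,52): print(p, (.075*(1-np.cos(np.radians(p)))).round(4),(.075*np.sin(np.radians(p))).round(4))
E
python3 go.py
```

```text
3 0.0001 0.0039
7 0.0006 0.0091
12 0.0016 0.0156
18 0.0037 0.0232
24 0.0065 0.0305
30 0.01 0.0375
36 0.0143 0.0441
42 0.0193 0.0502
48 0.0248 0.0557
52 0.0288 0.0591
t 9.87 pos [0.6331 0.1019 0.2045] rpy [179.98  -0.2  -56.17] F [-0.5  1.6  2.4] grip 0.179 q [ 0.4   0.45  0.29  0.   -1.41  0.19]
```

Gripped: 0.179 x 85 = 15.2 mm. Swinging in.

>>> play_rows:
  series: [0.0001,0.0039,0,-3,0.0006,0.0091,0,-7,0.0016,0.0156,0,-12,0.0037,0.0232,0,-18,0.0065,0.0305,0,-24,0.01,0.0375,0,-30,0.0143,0.0441,0,-36,0.0193,0.0502,0,-42,0.0248,0.0557,0,-48,0.0288,0.0591,0,-52]

```text
t: 10.7
eef_pos: [0.6013, 0.0445, 0.2046]
orientation: [3.139, -0.005, -0.068]
force: [7.0, -0.3, -4.3]
grip_width: 0.184
```

```bash
python3 - <<'E'
from h import *
from station import cams
im=cams.camera('side')
cv2.imwrite('pics/s5.png',cv2.resize(im[150:310,230:430],None,fx=4,fy=4,interpolation=cv2.INTER_CUBIC))
for p in (3,7,11,15,18,20,22): print(p, (.075*(1-np.cos(np.radians(p)))).round(4),(.075*np.sin(np.radians(p))).round(4))
p,R,s=here(); v=p-np.array([.676,.0405,0]);print(np.hypot(v[0],v[1]),np.degrees(np.arctan2(v[1],v[0]))%360)
E
python3 go.py
```

```text
3 0.0001 0.0039
7 0.0006 0.0091
11 0.0014 0.0143
15 0.0026 0.0194
18 0.0037 0.0232
20 0.0045 0.0257
22 0.0055 0.0281
0.07478531828890586 177.4793252385113
t 10.75 pos [0.6013 0.0438 0.2045] rpy [179.83  -0.27  -3.75] F [ 6.5 -2.3 -3.1] grip 0.179 q [ 0.33  0.37  0.17  0.   -1.36  1.17]
```

View pics/s5.png

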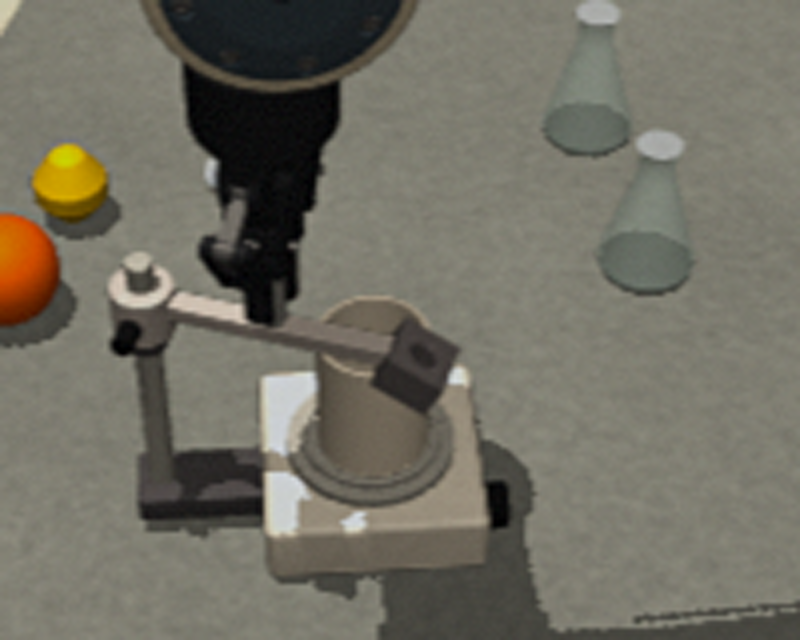

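The arm follows to about 177°, with about 20° left.

>>> play_rows:
  series: [0.0001,0.0039,0,-3,0.0006,0.0091,0,-7,0.0014,0.0143,0,-11,0.0026,0.0194,0,-15,0.0037,0.0232,0,-18,0.0037,0.0232,0,-18]

```text
t: 11.25
eef_pos: [0.6041, 0.02, 0.2045]
orientation: [3.137, -0.005, 0.25]
force: [3.3, -0.3, -1.9]
grip_width: 0.178
```

>>> play_rows:
  series: [0,0.0013,0,-1,0,0.0026,0,-2,0,0.004,0,-3,0,0.005,0,-3]

```text
t: 11.58
eef_pos: [0.6048, 0.0181, 0.2045]
orientation: [-3.141, -0.006, 0.304]
force: [-3.7, 14.1, 3.6]
grip_width: 0.18
```

```bash
python3 - <<'E'
from h import *
p,R,s=here(); v=p-np.array([.676,.0405,0]);print(np.hypot(v[0],v[1]),np.degrees(np.arctan2(v[1],v[0]))%360, R.T@s['force'])
E
python3 go.py
```

```text
0.07462035570507287 197.46120764321464 [  0.68791865 -14.59116396  -3.60224301]
t 11.58 pos [0.6048 0.0181 0.2045] rpy [-179.97   -0.32   17.41] F [-3.7 14.1  3.6] grip 0.18 q [ 0.29  0.37  0.17 -0.   -1.36  1.59]
```

The 14.6 N reaction at 197.5° shows the arm has met its stop. Releasing and lifting.

>>> play_rows:
  series: [0,0,0,0,0,0,0,0,0,0,0,0,0,0,0,0,0,0,0,0,0,0,0,0]
  fingers: 0

```text
t: 12.08
eef_pos: [0.6047, 0.0178, 0.2044]
orientation: [-3.141, -0.005, 0.304]
force: [-0.3, -0.1, 0.2]
grip_width: 0.99
```

>>> play_rows:
  series: [0,0,-0.01,0,0,0,-0.03,0,0,0,-0.06,0,0,0,-0.09,0,0,0,-0.115,0,0,0,-0.12,0]

```text
t: 12.58
eef_pos: [0.6054, 0.0169, 0.3307]
orientation: [3.139, -0.014, 0.303]
force: [-0.1, 0.2, -0.0]
grip_width: 0.998
```

```bash
python3 go.py .50,.15,.32,-25 .4186,.3213,.27,-71 .4186,.3213,.155,-71
```

```text
t 12.58 pos [0.6054 0.0169 0.3307] rpy [179.87  -0.8   17.37] F [-0.1  0.2 -0. ] grip 0.998 q [ 0.29  0.36  0.46  0.   -1.66  1.59]
.50,.15,.32,-25 -> [-0.061  -0.1585  0.0095] 42.4
.4186,.3213,.27,-71 -> [-0.0883 -0.3464  0.0587] 88.4
.4186,.3213,.155,-71 -> [-0.0899 -0.3467  0.1737] 88.4
```

>>> play_rows:
  series: [-0.005,-0.02,0,6,-0.012,-0.05,0,13,-0.02,-0.08,0,20,-0.03,-0.115,0,27,-0.038,-0.15,0,34,-0.046,-0.185,0,41,-0.055,-0.22,0,48,-0.064,-0.255,0,55,-0.073,-0.29,0,62,-0.08,-0.315,0.005,69]

```text
t: 13.42
eef_pos: [0.434, 0.2954, 0.3253]
orientation: [-3.127, -0.008, -0.865]
force: [0.4, -0.1, -0.1]
grip_width: 1.004
```

```bash
python3 go.py .4186,.3213,.29,-71
```

```text
t 13.42 pos [0.434  0.2954 0.3253] rpy [-179.18   -0.44  -49.56] F [ 0.4 -0.1 -0.1] grip 1.004 q [ 0.9   0.18  0.21  0.01 -1.59 -0.2 ]
.4186,.3213,.29,-71 -> [-0.03   -0.0046  0.0351] 21.4
```

>>> play_rows:
  series: [-0.015,-0.003,0.01,7,-0.027,-0.0045,0.025,14,-0.03,-0.0046,0.035,21,-0.03,-0.0046,0.035,21.4,-0.03,-0.0046,0.035,21.4,-0.03,-0.0046,0.035,21.4]

```text
t: 13.92
eef_pos: [0.4192, 0.3211, 0.2913]
orientation: [-3.124, -0.002, -1.235]
force: [-0.4, -0.1, 0.8]
grip_width: 1.001
```

```bash
python3 - <<'E'
from h import *
from station import cams
c=cams.calibration('wrist');im=cams.camera('wrist')
for X in ([.4186,.3213,.192],[.4186,.3213,.12],[.4186,.3213,.18]): cv2.circle(im,tuple(int(v) for v in proj(c,X)),2,(0,0,255),-1)
cv2.imwrite('pics/w3.png',im)
im=cams.camera('side')
cv2.imwrite('pics/s6.png',cv2.resize(im[150:310,230:430],None,fx=4,fy=4,interpolation=cv2.INTER_CUBIC))
cv2.imwrite('pics/t6raw.png',cams.camera('top'));cv2.imwrite('pics/s6raw.png',im)
E
python3 go.py .4186,.3213,.155,-71
```

```text
t 14.07 pos [0.4192 0.3211 0.2911] rpy [-178.98   -0.07  -70.91] F [ 0.1  0.5 -0.1] grip 1.004 q [ 0.96  0.19  0.14  0.01 -1.5  -0.63]
.4186,.3213,.155,-71 -> [-0.0005  0.0029  0.1361] 0.1
```

View pics/w3.png

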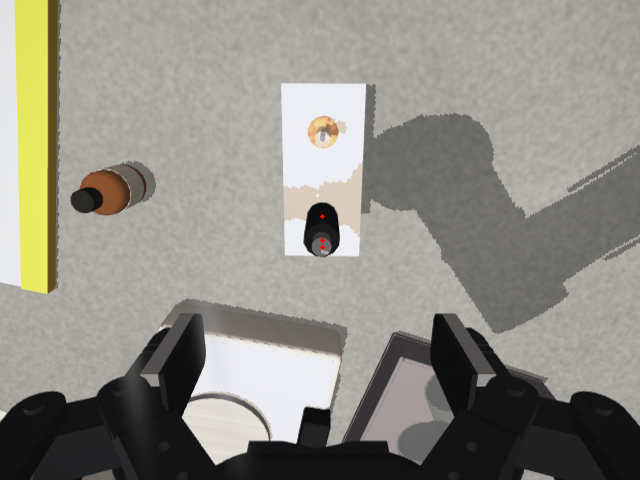

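View pics/s6.png

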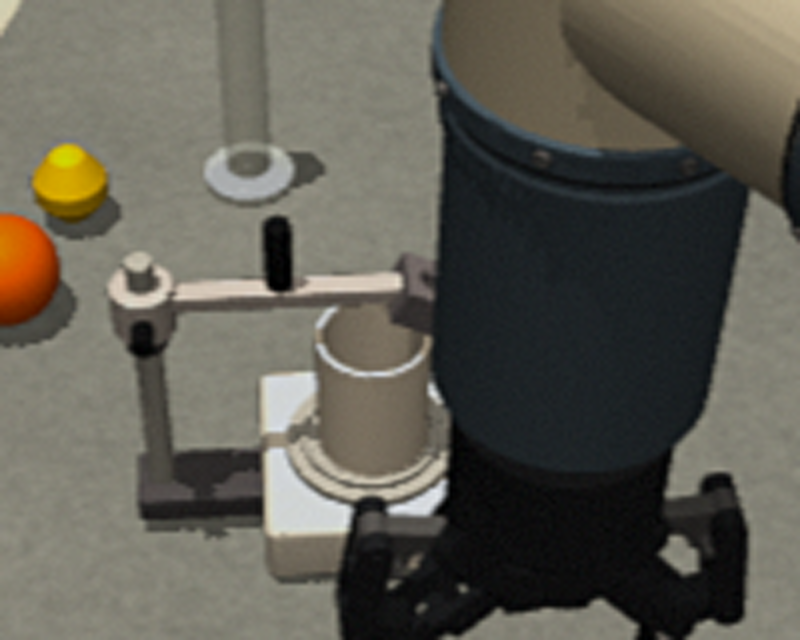

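Run:
```python
import cv2
t=cv2.imread("pics/t6raw.png")
cv2.imwrite("pics/t6.png",cv2.resize(t[170:290,280:400],None,fx=5,fy=5,interpolation=cv2.INTER_CUBIC))
```

```text
(no output)
```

View pics/t6.png

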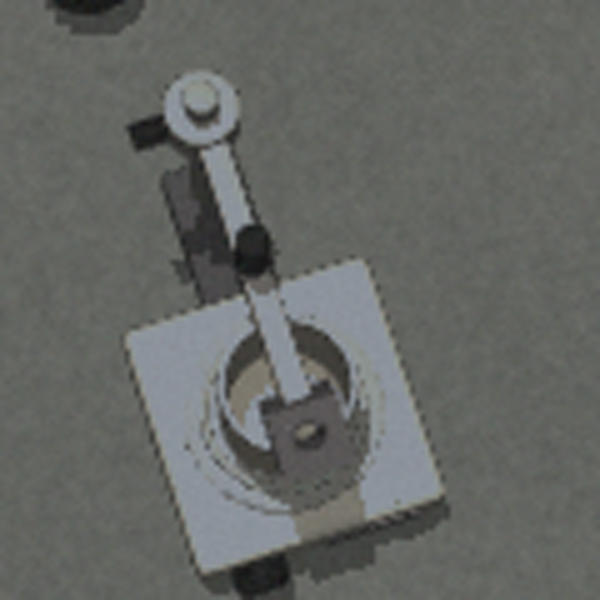

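>>> play_rows:
  series: [-0.0005,0.001,0.03,0,-0.0005,0.0015,0.065,0,-0.0005,0.002,0.095,0,-0.0005,0.0025,0.115,0,-0.0005,0.003,0.13,0,-0.0005,0.003,0.136,0,-0.0005,0.003,0.136,0]

```text
t: 14.65
eef_pos: [0.4184, 0.3206, 0.1542]
orientation: [-3.126, -0.002, -1.237]
force: [-0.1, -0.5, 0.2]
grip_width: 0.999
```

>>> play_rows:
  series: [0,0,0,0,0,0,0,0,0,0,0,0,0,0,0,0,0,0,0,0,0,0,0,0,0,0,0,0,0,0,0,0]
  fingers: 1
  newtons: 25

```text
t: 15.32
eef_pos: [0.4185, 0.3208, 0.1549]
orientation: [-3.125, -0.002, -1.237]
force: [-1.1, 0.2, 4.8]
grip_width: 0.275
```

```bash
python3 - <<'E'
from h import *
from station import cams
c=cams.calibration('top')
k=lambda p:uc(p,280,170,5)
print('eyelet',onz(c,k((310,431)),.18),'knobtop',onz(c,k((252,237)),.227),'post',onz(c,k((201,97)),.205))
P=np.array([.676,.0405]);
for a in (17,17.5): print(P-.16*np.array([np.cos(np.radians(a)),np.sin(np.radians(a))]))
E
python3 go.py
```

```text
eyelet [ 0.52686035 -0.00531703  0.18      ] knobtop [0.60607693 0.0193663  0.227     ] post [0.67614534 0.04105868 0.205     ]
[ 0.52299124 -0.00627947]
[ 0.52340529 -0.00761293]
t 15.32 pos [0.4185 0.3208 0.1549] rpy [-179.04   -0.11  -70.88] F [-1.1  0.2  4.8] grip 0.275 q [ 0.96  0.25 -0.14  0.01 -1.17 -0.63]
```

>>> play_rows:
  series: [0,0,-0.005,0,0,0,-0.015,0,0,0,-0.035,0,0,0,-0.06,0,0,0,-0.085,0,0,0,-0.1,0,0,0,-0.107,0,0,0,-0.107,0]

```text
t: 15.98
eef_pos: [0.4172, 0.3209, 0.2637]
orientation: [-3.122, -0.0, -1.237]
force: [0.6, 1.0, -1.8]
grip_width: 0.274
```

```bash
python3 - <<'E'
from h import *
from station import cams
im=cams.camera('side')
cv2.imwrite('pics/s7.png',cv2.resize(im[280:440,260:460],None,fx=4,fy=4,interpolation=cv2.INTER_CUBIC))
for p in (5,10,15,20,24,26,28): a=np.radians(p);print(p,(.0015+.147*np.sin(a)).round(4),(.147*(1-np.cos(a))).round(4))
E
python3 go.py .4185,.3210,.262,-71
```

```text
5 0.0143 0.0006
10 0.027 0.0022
15 0.0395 0.005
20 0.0518 0.0089
24 0.0613 0.0127
26 0.0659 0.0149
28 0.0705 0.0172
t 16.03 pos [0.4167 0.3205 0.2619] rpy [-179.03   -0.07  -70.89] F [-0.6 -0.  -2. ] grip 0.28 q [ 0.96  0.19  0.06  0.01 -1.43 -0.63]
.4185,.3210,.262,-71 -> [ 0.0002 -0.0019 -0.    ] 0.1
```

View pics/s7.png

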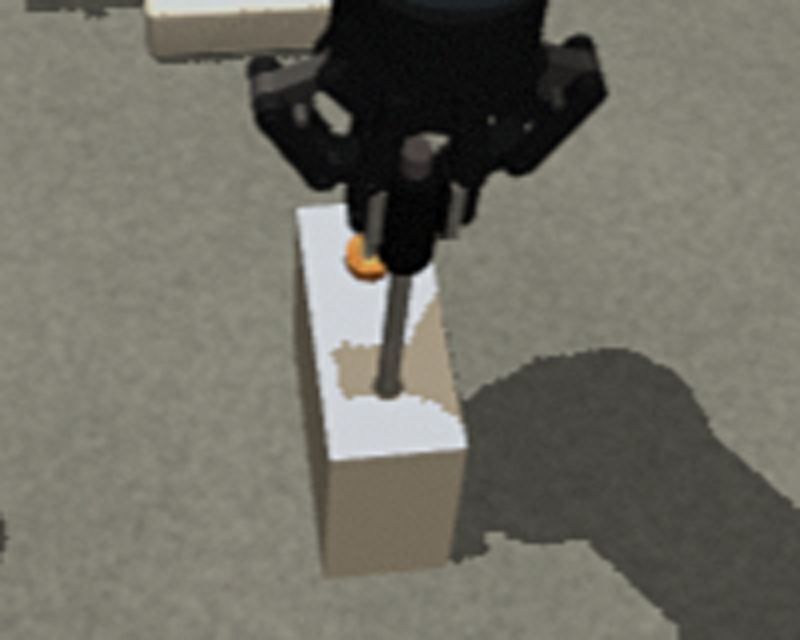

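The shaft's lower end is still in the hole at (387,388) in the crop. I'll now tilt the probe in the jaws by moving the tool along -x in an arc.

>>> play_rows:
  series: [-0.007,-0.001,0,0,-0.0143,-0.0015,0.0006,0,-0.021,-0.0018,0.0013,0,-0.027,-0.0018,0.0022,0,-0.0335,-0.0018,0.0035,0,-0.0395,-0.0018,0.005,0,-0.046,-0.0018,0.0069,0,-0.0518,-0.0018,0.0089,0,-0.0565,-0.0018,0.0107,0,-0.0613,-0.0018,0.0127,0]

```text
t: 16.87
eef_pos: [0.3983, 0.3797, 0.2491]
orientation: [-3.124, -0.001, -1.237]
force: [-0.8, -2.1, 0.9]
grip_width: 0.274
```

```bash
python3 - <<'E'
from h import *
from station import cams
im=cams.camera('side')
cv2.imwrite('pics/s8.png',cv2.resize(im[280:440,260:460],None,fx=4,fy=4,interpolation=cv2.INTER_CUBIC))
E
python3 go.py
```

```text
t 16.92 pos [0.3981 0.3802 0.2486] rpy [-179.04   -0.06  -70.86] F [-0.2 -0.7 -0.4] grip 0.272 q [ 1.05  0.24  0.1   0.01 -1.41 -0.72]
```

View pics/s8.png

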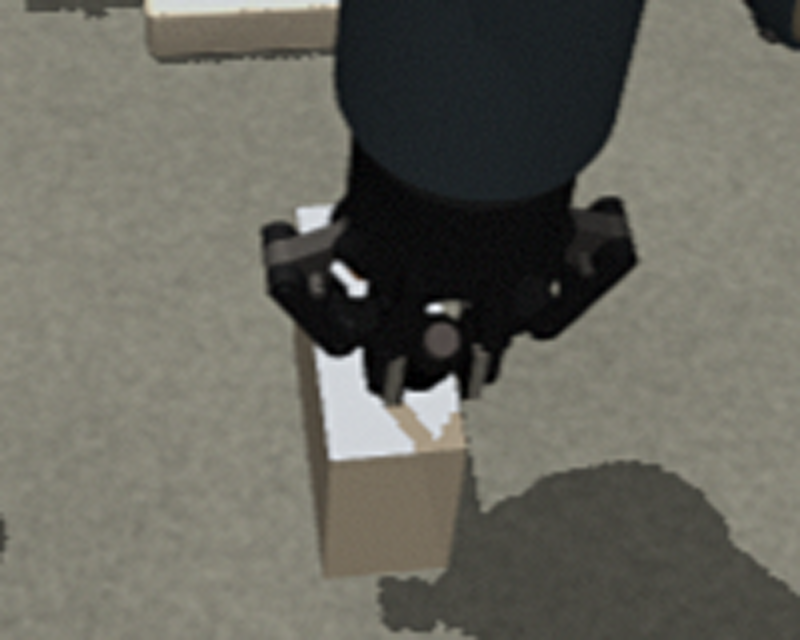

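The stub now points toward the camera at (440,340), so the probe is leaning. A little further, then I'll lift it out and measure the tilt.

>>> play_rows:
  series: [-0.003,0,0.0013,0,-0.006,0,0.0027,0,-0.006,0,0.0027,0,-0.006,0,-0.005,0,-0.006,0,-0.02,0,-0.006,0,-0.045,0,-0.006,0,-0.06,0,-0.006,0,-0.06,0]

```text
t: 17.58
eef_pos: [0.3965, 0.387, 0.3135]
orientation: [-3.117, 0.004, -1.237]
force: [0.9, 0.6, -1.4]
grip_width: 0.276
```

```bash
python3 - <<'E'
from h import *
from station import cams
im=cams.camera('side');c=cams.calibration('side')
cv2.imwrite('pics/s9raw.png',im)
cv2.imwrite('pics/s9.png',cv2.resize(im[280:440,260:460],None,fx=4,fy=4,interpolation=cv2.INTER_CUBIC))
im=cams.camera('top'); cv2.imwrite('pics/t9raw.png',im)
cv2.imwrite('pics/t9.png',cv2.resize(im[230:350,130:290],None,fx=5,fy=5,interpolation=cv2.INTER_CUBIC))
E
python3 go.py
```

```text
t 17.68 pos [0.3953 0.3863 0.3094] rpy [-178.94    0.08  -70.86] F [-0.7  0.4 -1.3] grip 0.271 q [ 1.06  0.24  0.24  0.01 -1.56 -0.73]
```

View pics/s9.png

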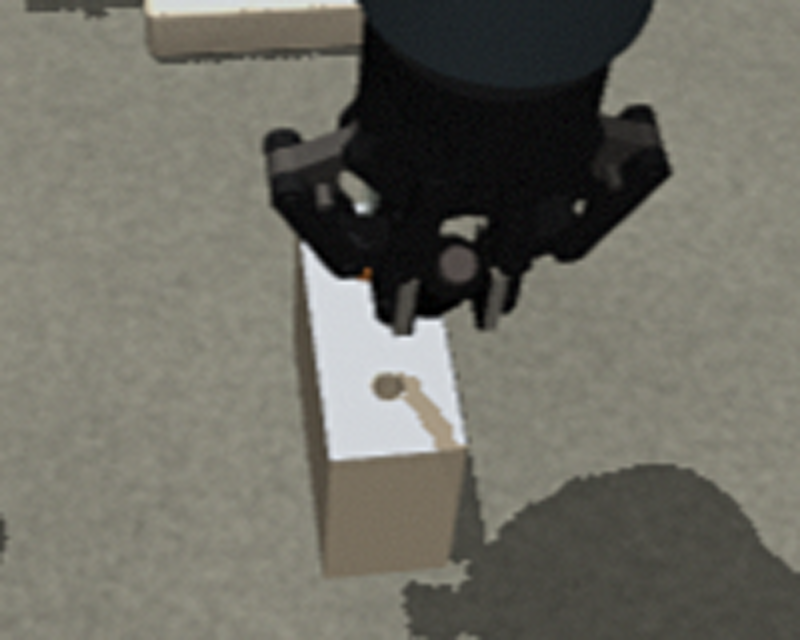

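View pics/t9.png

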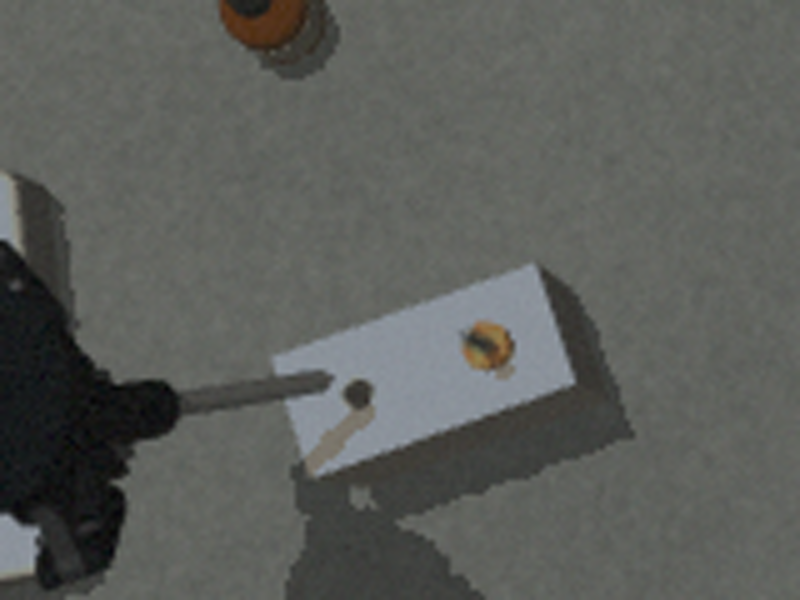

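Run:
```python
from h import *
from station import cams
T=cams.calibration('top');S=cams.calibration('side')
p,R,s=here()
G=p+R@[0,0,-.005]
for th in (20,22,24,26,28,30):
  a=np.radians(th); u=R@np.array([-np.sin(a),0,-np.cos(a)])
  f=lambda X:(((proj(T,X)-[130,230]+.5)*5)-.5).round(0)
  g=lambda X:(((proj(S,X)-[260,280]+.5)*4)-.5).round(0)
  print(th,'tip',f(G-.155*u),'shoulder',f(G-.04*u),'stub side',g(G+.032*u), 'tilt from vertical',np.degrees(np.arccos(u[2])).round(1))
```

```text
20 tip [300. 395.] shoulder [149. 415.] stub side [459. 266.] tilt from vertical 19.9
22 tip [310. 391.] shoulder [152. 413.] stub side [460. 270.] tilt from vertical 21.9
24 tip [320. 387.] shoulder [154. 412.] stub side [460. 273.] tilt from vertical 23.9
26 tip [329. 383.] shoulder [157. 411.] stub side [461. 276.] tilt from vertical 25.9
28 tip [338. 379.] shoulder [159. 410.] stub side [461. 280.] tilt from vertical 27.9
30 tip [347. 375.] shoulder [162. 409.] stub side [461. 283.] tilt from vertical 29.9
```

Run:
```python
from h import *
from station import cams
c=cams.calibration('wrist');im=cams.camera('wrist')
cv2.imwrite('pics/w9.png',im)
p,R,s=here();G=p+R@[0,0,-.005]
for sh in (0,.004):
 for th in (24,26,28,30):
  a=np.radians(th); u=R@np.array([-np.sin(a),0,-np.cos(a)])
  print(sh,th,proj(c,G-(.155-sh)*u).round(1),proj(c,G-(.04-sh)*u).round(1))
```

```text
0 24 [319.7 135.3] [320.3 261.7]
0 26 [319.8 127.7] [320.3 259.6]
0 28 [319.8 120.1] [320.3 257.4]
0 30 [319.8 112.3] [320.3 255.4]
0.004 24 [319.7 138.3] [320.3 268.4]
0.004 26 [319.8 130.9] [320.3 266.4]
0.004 28 [319.8 123.4] [320.3 264.5]
0.004 30 [319.8 115.8] [320.3 262.7]
```

View pics/w9.png

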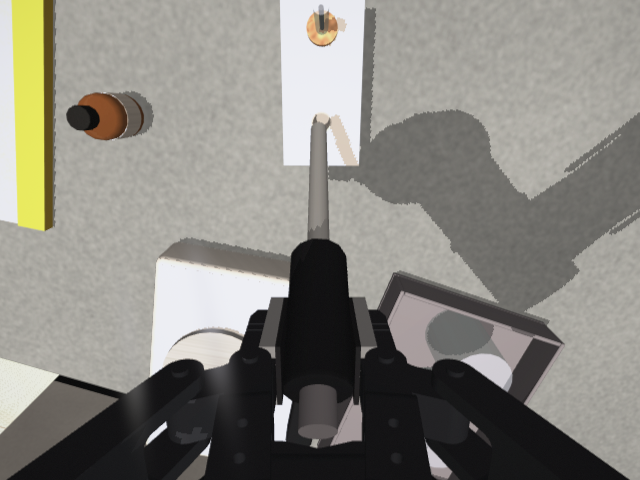

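Run:
```python
from h import *
from scipy.optimize import least_squares
from station import cams
W=cams.calibration('wrist');T=cams.calibration('top');S=cams.calibration('side')
p,R,s=here();G=p+R@[0,0,-.005]
def X(v,l):
  th,sh,ex,ph,ey=v
  u=np.array([-np.sin(th),ph,-np.cos(th)]);u/=np.linalg.norm(u)
  return G+R@(np.array([ex,ey,0])+(l+sh)*u)
obs=[(W,(320,124),-.155),(T,uc((332,379),130,230,5),-.155),(S,uc((458,264),260,280,4),.032),(W,(319,430),.032)]
def f(v): return np.r_[np.concatenate([proj(c,X(v,l))-o for c,o,l in obs]), v[1:]/np.array([.005,.005,.03,.003])]
r=least_squares(f,[.46,0,0,0,0],x_scale=[.1,.01,.01,.1,.01]);print(np.degrees(r.x[0]),r.x[1:],f(r.x)[:8].round(2))
```

```text
25.609730225024904 [ 1.73200369e-03  4.45822971e-03 -4.78174643e-03 -8.88120757e-05] [-0.32  0.16  0.93  0.84  0.24  0.22 -0.04  0.  ]
```

```bash
cat > eye.py <<'E'
import sys; from h import *
np.set_printoptions(precision=4,suppress=True)
th=np.radians(25.6);sh=.0017;ex=.0045
def tiptool(sh=sh,ex=ex,th=th): return np.array([ex+(.155-sh)*np.sin(th),0.0007,-.005+(.155-sh)*np.cos(th)])
M=np.array([.5245,-.0065,.18]); A=np.radians(17.4)
n=np.array([-np.cos(A)*np.sin(np.radians(26)),-np.sin(A)*np.sin(np.radians(26)),np.cos(np.radians(26))])
def tcp_for(tip,yaw=17.4):
    R=Ro.from_euler('xyz',[np.pi,0,np.radians(yaw)]).as_matrix()
    return tip-R@tiptool()
E
python3 - <<'E'
from eye import *
for d in (.06,.03,.02,0,-.115): print(d,tcp_for(M+d*n))
E
python3 go.py .3953,.3863,.38,k .445,.0,.38,17.4 .4387,-.0334,.3707,17.4
```

```text
0.06 [ 0.4317 -0.0349  0.3672]
0.03 [ 0.4442 -0.0309  0.3402]
0.02 [ 0.4484 -0.0296  0.3312]
0 [ 0.4568 -0.027   0.3133]
-0.115 [ 0.5049 -0.0119  0.2099]
t 17.73 pos [0.395  0.3859 0.3083] rpy [-179.06   -0.    -70.86] F [ 0.4 -0.9 -1.9] grip 0.274 q [ 1.06  0.24  0.24  0.01 -1.56 -0.73]
.3953,.3863,.38,k -> [-0.0003 -0.0016 -0.0717] -0.0
.445,.0,.38,17.4 -> [ 0.381   0.0781 -0.073 ] -88.3
.4387,-.0334,.3707,17.4 -> [ 0.4105  0.0951 -0.064 ] -88.3
```

>>> play_rows:
  series: [0,0,-0.02,0,0,0,-0.045,0,0.01,0.002,-0.065,0,0.03,0.006,-0.072,-3,0.06,0.013,-0.073,-9,0.09,0.02,-0.073,-15,0.12,0.027,-0.073,-22,0.15,0.034,-0.073,-29,0.18,0.041,-0.073,-36,0.21,0.048,-0.073,-42]

```text
t: 18.57
eef_pos: [0.4169, 0.1699, 0.3795]
orientation: [-3.13, -0.01, -0.497]
force: [0.2, -0.5, -0.1]
grip_width: 0.27
```

```bash
python3 go.py .4317,-.0349,.3672,17.4
```

```text
t 18.57 pos [0.4169 0.1699 0.3795] rpy [-179.36   -0.59  -28.49] F [ 0.2 -0.5 -0.1] grip 0.27 q [ 0.74  0.04  0.19  0.01 -1.7   0.33]
.4317,-.0349,.3672,17.4 -> [0.1105 0.1731 0.0115] -45.9
```

>>> play_rows:
  series: [0.015,0.023,0,-7,0.033,0.052,0,-14,0.051,0.081,0,-20,0.069,0.11,0,-27,0.087,0.138,0.002,-34,0.1,0.16,0.006,-40,0.1105,0.1731,0.0115,-45.9,0.1105,0.1731,0.0115,-45.9,0.1105,0.1731,0.0115,-45.9]

```text
t: 19.32
eef_pos: [0.4313, -0.0356, 0.366]
orientation: [-3.141, -0.013, 0.3]
force: [0.3, 0.0, -0.6]
grip_width: 0.275
```

```bash
python3 go.py .4317,-.0349,.3672,17.4
python3 - <<'E'
from eye import *
from station import cams
c=cams.calibration('wrist');im=cams.camera('wrist');cv2.imwrite('pics/w10raw.png',im)
s_=cams.camera('side');cv2.imwrite('pics/s10raw.png',s_)
p,R,s=here()
print('tip px',proj(c,p+R@tiptool()),'mouth px',proj(c,M))
cv2.imwrite('pics/w10.png',im)
cv2.imwrite('pics/s10.png',cv2.resize(s_[100:280,230:450],None,fx=3.5,fy=3.5,interpolation=cv2.INTER_CUBIC))
E
```

```text
t 19.32 pos [ 0.4313 -0.0356  0.366 ] rpy [-179.94   -0.74   17.22] F [ 0.3  0.  -0.6] grip 0.275 q [ 0.28  0.    0.12 -0.   -1.67  1.59]
.4317,-.0349,.3672,17.4 -> [ 0.0006 -0.0006 -0.0012] -0.2
tip px [316.4349 123.228 ] mouth px [316.9542  87.2807]
```

View pics/w10.png

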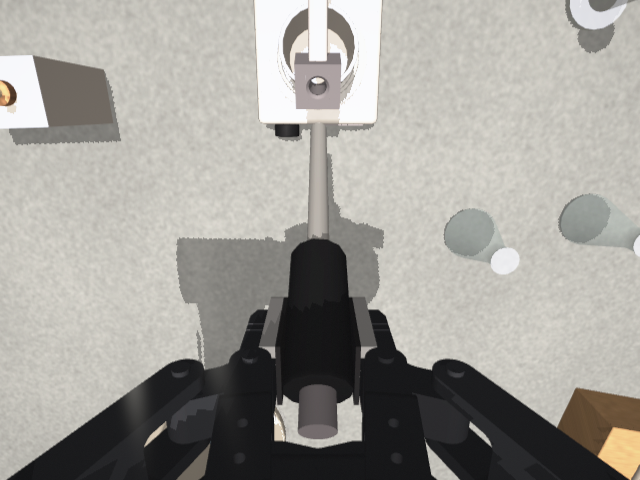

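View pics/s10.png

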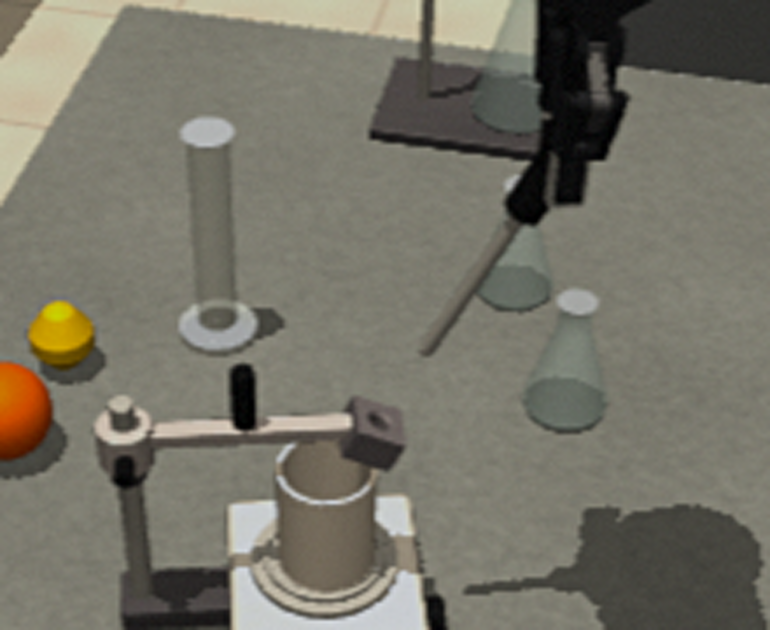

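```bash
python3 - <<'E'
from eye import *
from station import cams
W=cams.calibration('wrist');S=cams.calibration('side')
k=lambda q:uc(q,230,100,3.5)
p,R,s=here()
a=tri((W,(318,125)),(S,k((427,352))));b=tri((W,(318,86)),(S,k((377,420))))
print('tip',a,'pred',p+R@tiptool());print('mouth',b)
sh=k((512,222)); print('side px tip/mouth pred',(proj(S,p+R@tiptool())-[230,100]+.5)*3.5-.5,(proj(S,M)-[230,100]+.5)*3.5-.5)
u=R@np.array([-np.sin(th),0,-np.cos(th)]);print('angle u,n',np.degrees(np.arccos(u@n)),'tilt',np.degrees(np.arccos(u[2])))
for t in (23,25,27): 
  w=np.array([-np.cos(A)*np.sin(np.radians(t)),-np.sin(A)*np.sin(np.radians(t)),np.cos(np.radians(t))])
  T0=a[0]; print(t,(proj(S,T0+.115*w)-[230,100]+.5)*3.5-.5, (proj(S,T0+.06*w)-[230,100]+.5)*3.5-.5)
E
python3 - <<'E'
import cv2
im=cv2.imread('pics/s10raw.png');cv2.imwrite('pics/s10z.png',cv2.resize(im[130:250,310:430],None,fx=5,fy=5,interpolation=cv2.INTER_CUBIC))
E
```

```text
tip (array([ 0.4988, -0.0139,  0.2352]), [0.0020632572899506895, 0.002063257289950751]) pred [ 0.5011 -0.0135  0.2346]
mouth (array([ 0.5254, -0.0058,  0.1803]), [0.0007427619245640082, 0.0007427619245640609])
side px tip/mouth pred [419.6422 352.6285] [377.4694 419.7341]
angle u,n 0.42320795970423597 tilt 26.42320795718632
23 [510.8525 206.0593] [467.5196 278.503 ]
25 [517.0885 208.1432] [470.6915 279.5023]
27 [523.1844 210.4092] [473.7993 280.5918]
```

View pics/s10z.png

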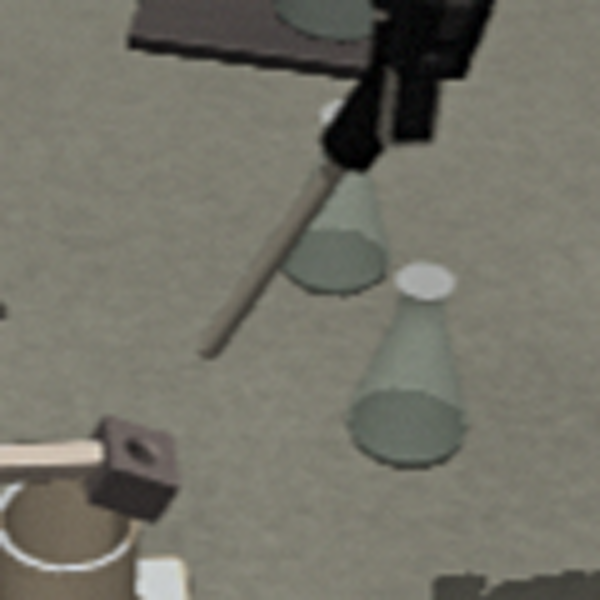

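Mouth (318,86) and tip (318,124) lie in one column in the wrist view. In the side zoom the shaft's line passes within 2 zoomed pixels of the mouth at (140,450). I'll advance along the axis to about 12 mm short of the mouth.

Run:
```python
from eye import *
p,R,s=here(); print(R.T@(-n), R.T@(-n)*.048, s['force'])
```

```text
[0.4254 0.     0.905 ] [0.0204 0.     0.0434] [ 0.1996 -0.3818 -0.7935]
```

>>> play_rows:
  series: [0.003,0,0.006,0,0.007,0,0.015,0,0.012,0,0.025,0,0.0165,0,0.035,0,0.0195,0,0.0415,0,0.0204,0,0.0434,0,0.0204,0,0.0434,0]

```text
t: 20.0
eef_pos: [0.4516, -0.0281, 0.3227]
orientation: [-3.141, -0.012, 0.302]
force: [-0.4, -0.2, -1.2]
grip_width: 0.269
```

```bash
cat > look.py <<'E'
import sys
from eye import *
from station import cams
N=sys.argv[1]
c=cams.calibration('wrist');im=cams.camera('wrist');s_=cams.camera('side')
a=cv2.resize(im[20:180,240:400],None,fx=3.75,fy=3.75,interpolation=cv2.INTER_CUBIC)
b=cv2.resize(s_[150:250,300:400],None,fx=6,fy=6,interpolation=cv2.INTER_CUBIC)
out=np.zeros((600,800,3),np.uint8)
cv2.imwrite(f'pics/w{N}.png',a);cv2.imwrite(f'pics/s{N}.png',b)
p,R,s=here();print('n in tool',R.T@(-n),'mouth wrist',proj(c,M),'tip',proj(c,p+R@tiptool()))
E
python3 look.py 11; python3 go.py
```

```text
n in tool [ 0.4251 -0.0003  0.9052] mouth wrist [318.7338 118.2637] tip [318.5376 123.8229]
t 20.1 pos [ 0.4518 -0.0283  0.324 ] rpy [-179.98   -0.84   17.31] F [-0.3 -0.7 -1.1] grip 0.277 q [ 0.28  0.04  0.05 -0.   -1.57  1.59]
```

View pics/w11.png

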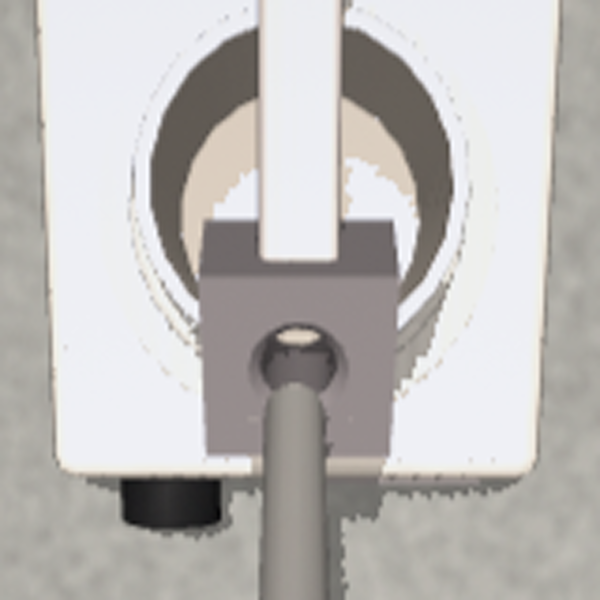

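View pics/s11.png

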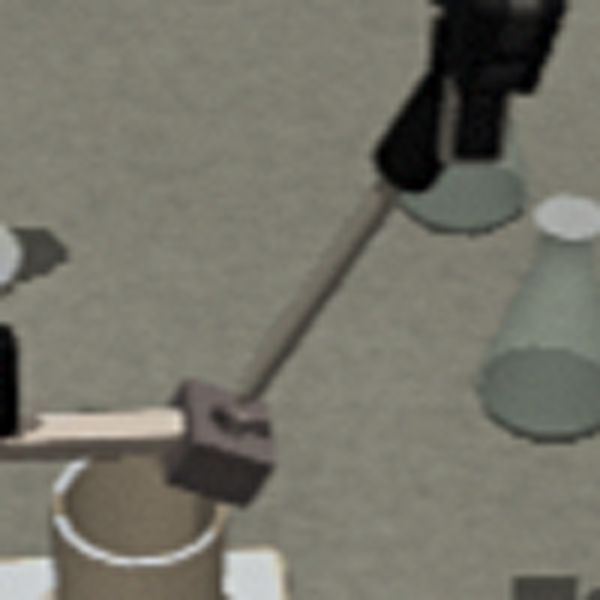

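Alignment is within about 0.5 mm in both views: wrist tip (296,385) against mouth (299,365), side tip (250,395) against mouth (238,417). Inserting slowly, watching force.

>>> play_rows:
  series: [0.002,0.0005,0.0043,0,0.004,0.0005,0.0085,0,0.006,0.0005,0.0128,0,0.008,0.0005,0.017,0,0.01,0.0005,0.0213,0,0.012,0.0005,0.0255,0,0.012,0.0005,0.0255,0]

```text
t: 20.68
eef_pos: [0.4636, -0.0249, 0.2974]
orientation: [-3.141, -0.013, 0.302]
force: [0.5, -0.3, -1.0]
grip_width: 0.275
```

```bash
python3 look.py 12; python3 go.py
```

```text
n in tool [ 0.4256 -0.0004  0.9049] mouth wrist [317.9492 140.3753] tip [318.5029 124.1979]
t 20.78 pos [ 0.4637 -0.0251  0.2985] rpy [-179.98   -0.81   17.31] F [ 0.2 -0.3 -0.6] grip 0.275 q [ 0.28  0.06  0.01 -0.   -1.5   1.59]
```

View pics/w12.png

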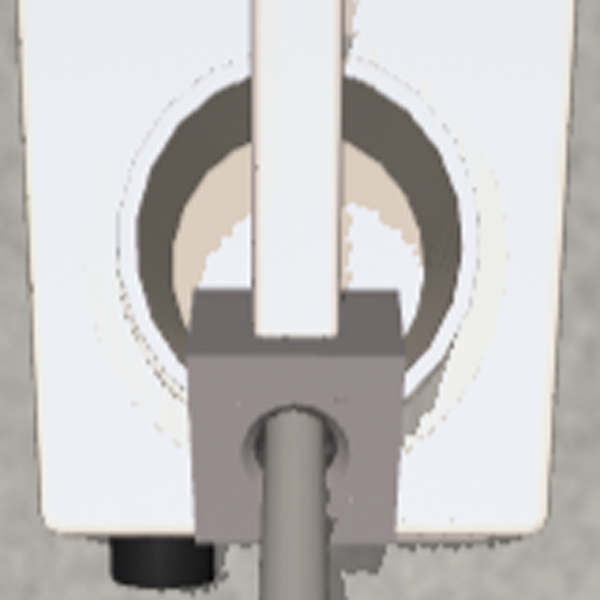

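View pics/s12.png

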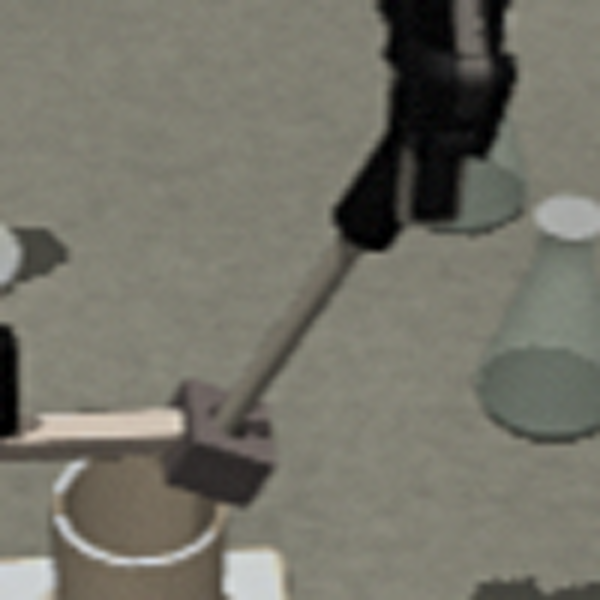

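The tip is in the bore with no force. Continuing with a 0.8 mm trim away from the post.

>>> play_rows:
  series: [0.0015,0,0.005,0,0.004,0,0.0105,0,0.0068,0,0.0163,0,0.0097,0,0.0223,0,0.0125,0,0.0283,0,0.0153,0,0.0343,0,0.018,0,0.04,0,0.018,0,0.04,0]

```text
t: 21.45
eef_pos: [0.4813, -0.0194, 0.257]
orientation: [-3.141, -0.012, 0.302]
force: [-0.7, 0.0, -1.4]
grip_width: 0.275
```

```bash
python3 look.py 13; python3 go.py
```

```text
n in tool [ 0.4262 -0.0005  0.9046] mouth wrist [318.0677 181.6609] tip [318.6268 123.9737]
t 21.55 pos [ 0.4815 -0.0196  0.2585] rpy [-179.99   -0.78   17.31] F [ 0.8 -0.5 -0.3] grip 0.273 q [ 0.29  0.11 -0.04 -0.   -1.41  1.59]
```

View pics/w13.png

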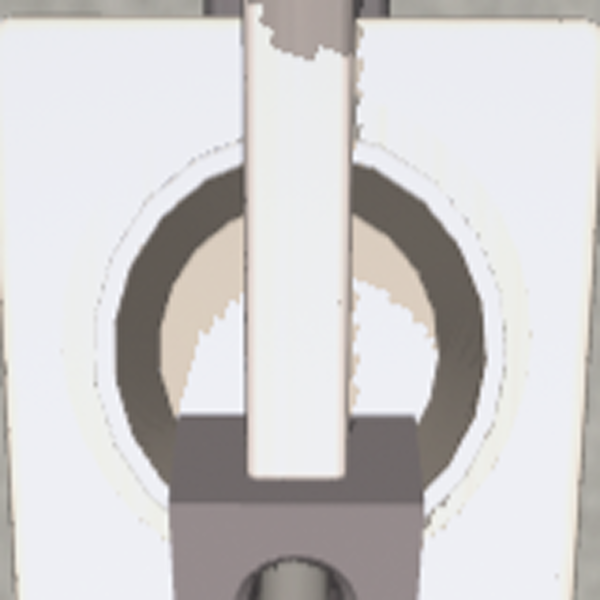

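View pics/s13.png

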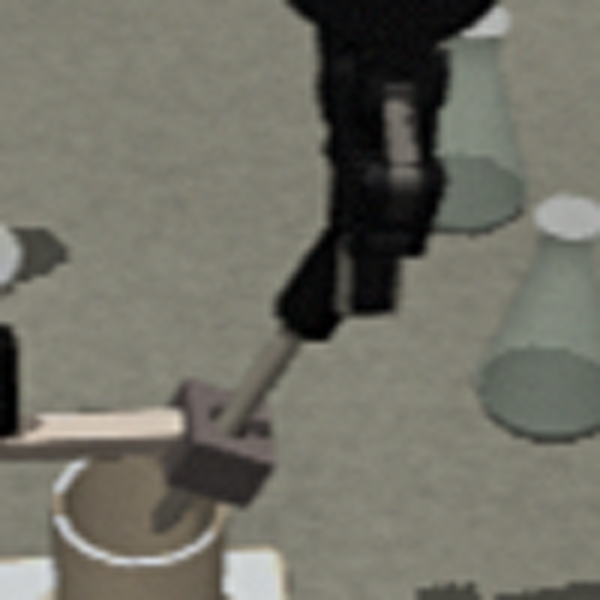

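The tip shows below the block and inside the beaker at (170,515). About 53 mm to go.

>>> play_rows:
  series: [0.002,0,0.0045,0,0.0047,0,0.01,0,0.0077,0,0.0163,0,0.0107,0,0.0226,0,0.0137,0,0.029,0,0.0165,0,0.035,0,0.019,0,0.0405,0,0.019,0,0.0405,0]

```text
t: 22.22
eef_pos: [0.4999, -0.0137, 0.2166]
orientation: [-3.141, -0.011, 0.302]
force: [0.1, -0.2, -1.0]
grip_width: 0.271
```

```bash
python3 look.py 14; python3 go.py
```

```text
n in tool [ 0.4267 -0.0007  0.9044] mouth wrist [317.9784 240.742 ] tip [318.6021 123.8505]
t 22.32 pos [ 0.5002 -0.0139  0.2181] rpy [180.    -0.74  17.32] F [ 0.  -0.2 -0.8] grip 0.269 q [ 0.29  0.16 -0.08 -0.   -1.32  1.59]
```

View pics/s14.png

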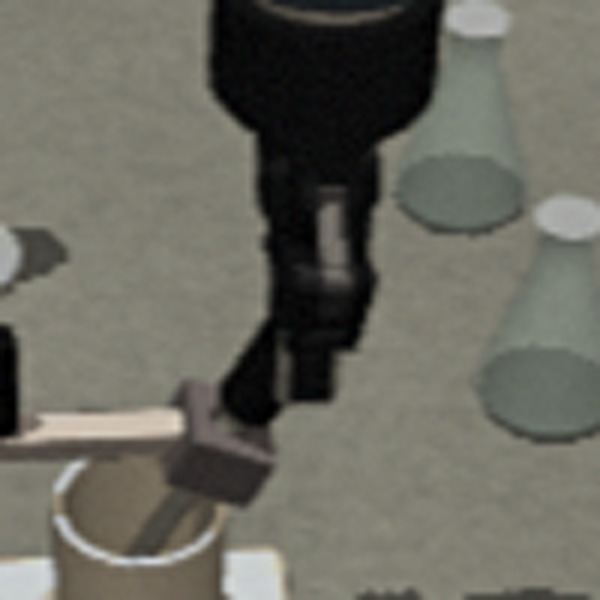

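Nearly seated. Last millimetres slowly, watching for contact.

>>> play_rows:
  series: [0.0009,0,0.0018,0,0.0017,0,0.0036,0,0.0026,0,0.0054,0,0.003,0,0.0063,0,0.003,0,0.0063,0]

```text
t: 22.73
eef_pos: [0.503, -0.013, 0.2115]
orientation: [-3.142, -0.013, 0.302]
force: [-0.1, 0.5, -1.4]
grip_width: 0.273
```

>>> play_rows:
  series: [0.0006,0,0.0013,0,0.0012,0,0.0026,0,0.0012,0,0.0026,0]

```text
t: 22.98
eef_pos: [0.5041, -0.0127, 0.21]
orientation: [3.141, -0.013, 0.302]
force: [-3.7, 0.5, 5.4]
grip_width: 0.276
```

```bash
python3 look.py 15; python3 go.py
```

```text
n in tool [ 0.4266 -0.0009  0.9044] mouth wrist [317.1671 255.0318] tip [318.0585 124.5129]
t 23.08 pos [ 0.5041 -0.0127  0.21  ] rpy [179.98  -0.75  17.33] F [-4.   1.4  5. ] grip 0.272 q [ 0.29  0.17 -0.09  0.   -1.3   1.59]
```

View pics/s15.png

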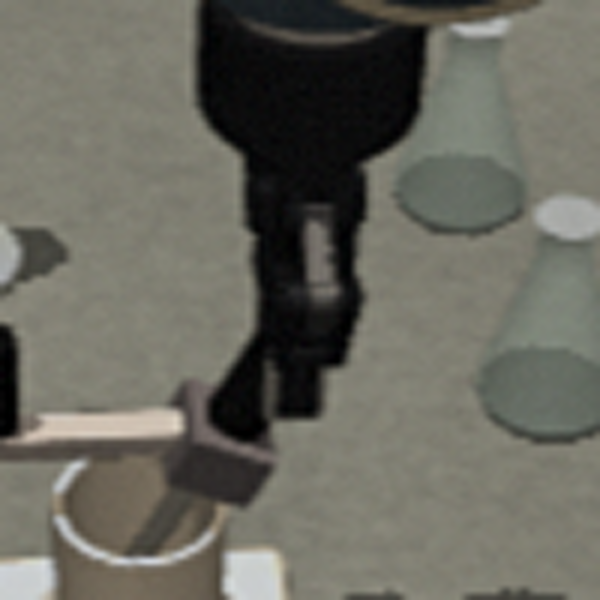

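Contact came at TCP z = 0.210, the predicted seating height, with a reaction of about 6 N along the bore. A slight extra press, then release.

>>> play_rows:
  series: [0.0005,0,0.001,0,0.0008,0,0.0018,0,0.0008,0,0.0018,0]

```text
t: 23.33
eef_pos: [0.5042, -0.0127, 0.2099]
orientation: [3.141, -0.013, 0.303]
force: [-6.9, 0.7, 10.4]
grip_width: 0.277
```

>>> play_rows:
  series: [0,0,-0.0015,0,0,0,-0.0015,0,0,0,-0.0015,0,0,0,-0.0015,0,0,0,-0.0015,0,0,0,-0.0015,0]
  fingers: 0

```text
t: 23.83
eef_pos: [0.5042, -0.0128, 0.2112]
orientation: [3.141, -0.013, 0.303]
force: [0.8, 0.3, -0.7]
grip_width: 0.999
```

```bash
python3 look.py 16; python3 go.py
```

```text
n in tool [ 0.4268 -0.0012  0.9043] mouth wrist [316.9899 254.2619] tip [318.0489 124.4828]
t 23.93 pos [ 0.5042 -0.0128  0.2113] rpy [179.95  -0.73  17.35] F [ 0.2 -0.3 -0.2] grip 1.001 q [ 0.29  0.17 -0.09  0.   -1.3   1.59]
```

View pics/s16.png

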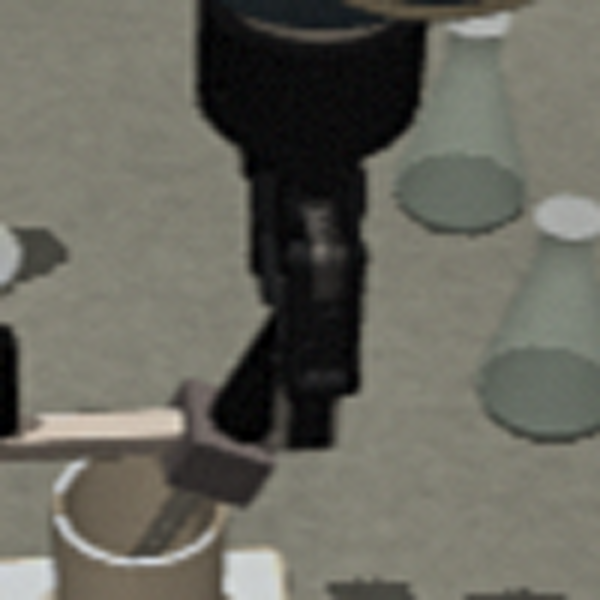

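>>> play_rows:
  series: [0,0,-0.01,0,0,0,-0.03,0,0,0,-0.06,0,0,0,-0.09,0,0,0,-0.115,0,0,0,-0.12,0,0,0,-0.12,0]

```text
t: 24.52
eef_pos: [0.5035, -0.0131, 0.3341]
orientation: [3.14, -0.018, 0.303]
force: [-0.4, -0.2, 0.2]
grip_width: 1.005
```

>>> play_rows:
  series: [-0.02,0.02,0,0,-0.04,0.05,0,0,-0.06,0.09,0,0,-0.06,0.13,0,0,-0.06,0.16,0,0,-0.06,0.18,0,0,-0.06,0.18,0,0]

```text
t: 25.1
eef_pos: [0.4998, -0.2058, 0.3309]
orientation: [3.142, -0.014, 0.299]
force: [-0.2, 0.5, -0.9]
grip_width: 0.997
```

```bash
python3 go.py
python3 - <<'E'
import cv2
from station import cams
for n in ('side','top'): 
    im=cams.camera(n);cv2.imwrite(f'pics/{n}F.png',im)
    x,y=(230,150) if n=='side' else (280,170)
    cv2.imwrite(f'pics/{n}Fz.png',cv2.resize(im[y:y+140,x:x+150],None,fx=4.2,fy=4.2,interpolation=cv2.INTER_CUBIC))
E
```

```text
t 25.1 pos [ 0.4998 -0.2058  0.3309] rpy [180.    -0.79  17.13] F [-0.2  0.5 -0.9] grip 0.997 q [-0.1   0.22  0.28 -0.01 -1.62  1.97]
```

View pics/sideFz.png

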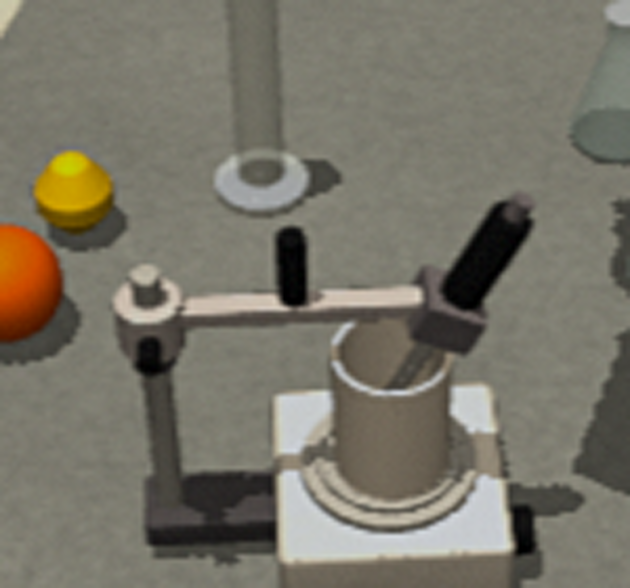

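View pics/topFz.png

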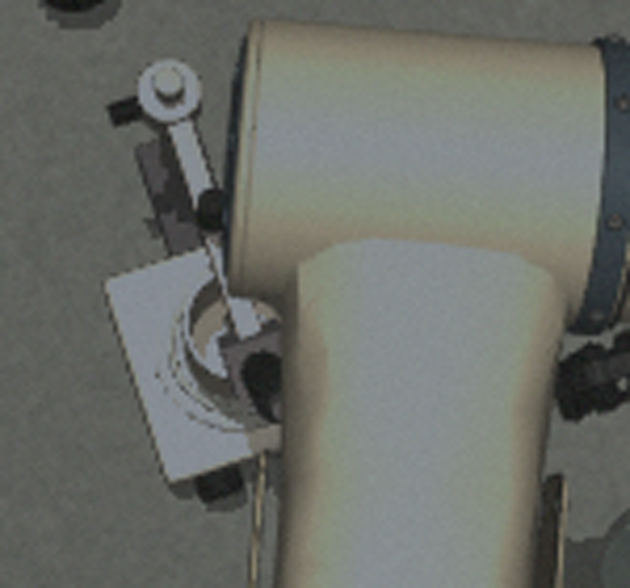

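View pics/topF.png

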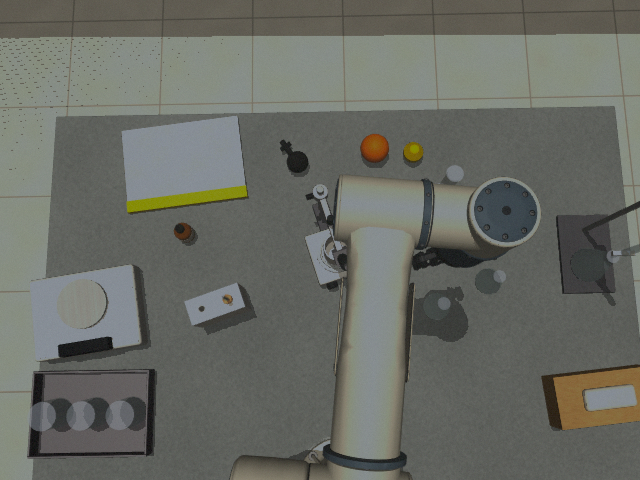

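Run:
```python
import cv2,numpy as np
a=cv2.imread('pics/s10raw.png');b=cv2.imread('pics/sideF.png')
def m(x,y,w,h,n):
    t=a[y:y+h,x:x+w];r=cv2.matchTemplate(b[y-4:y+h+4,x-4:x+w+4],t,cv2.TM_CCOEFF_NORMED)
    _,v,_,l=cv2.minMaxLoc(r); i,j=l[1],l[0]
    sub=lambda c:(c[0]-c[2])/(2*(c[0]-2*c[1]+c[2]))
    dx=sub(r[i,j-1:j+2]) if 0<j<8 else 0;dy=sub(r[i-1:i+2,j]) if 0<i<8 else 0
    print(n,round(v,3),round(j-4+dx,2),round(i-4+dy,2))
m(288,200,24,30,'knob');m(256,205,30,30,'post');m(322,222,14,20,'armend');m(305,225,40,40,'beaker')
```

```text
knob 0.999 -0.01 0.01
post 0.999 0.0 0.02
armend 0.906 -0.08 -0.06
beaker 0.985 -0.01 0.02
```

```bash
python3 -c "
from station import order
print(order.hand_in())"
```

```text
the job is handed in; nothing more can be done
None
```

The job is done and handed in at about 25 s of the 64 s allowed. `hand_in` reports no verdict, so whether it passed is not known here.

- **Beaker:** It went onto the plate first. It touched down with 7.5–9 N of contact force, and the pictures show it upright inside the rim.
- **Holder arm:** I gripped the knob and swung the arm in until it met its stop, with about 14.6 N of reaction at about 197.5° in world axes. That agrees with the stirrer's own direction within the measuring error.
- **Probe:** I pulled it nearly out of the rack and tilted it about 26° in the jaws against the hole's edge. Then I slid it down through the eyelet along the bore. The shoulder met the eyelet at the predicted height, and I pressed to about 12 N before letting go.

**Last checks:**
- After I let go, the side picture shows the handle resting on the eyelet and the shaft going into the beaker. The tip itself is hidden by the beaker wall.
- Matching pictures from just before the insertion and after it shows the knob, post, arm end and beaker moved by less than 0.1 pixel.
- The gripper is open, about 0.2 m from the probe, touching nothing.
- The thermometer, dropper bottle, flasks and cylinder looked in place. The robot arm partly hid the cylinder in the final top view, and I compared these by eye only.

**One disagreement:** before the insertion, two estimates of the probe tip's position differed by about 2 mm. I steered by where the tip and the eyelet mouth lay in the same pictures, and the probe went in without measurable side force.

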